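# Clamp the amethyst block in the ratchet vice

### The job

Clamp the amethyst block in the ratchet vice on the bench: flip the brass pawl right over so that it stays off the wheel, wind the red wing knob back until the jaw is fully open, and stand the block on the vice bed between the two jaw faces, crystals up, with its two wider-apart side faces square to the jaws. Then flip the pawl back onto the wheel and click the jaw up tooth by tooth, stopping at the first click at which the rubber pad is pressing on the stone and the pawl holds it there. Leave the other stones, the bowl of pebbles and the tools where they are.

Things in the scene. Friction and masses are not known exactly. Their poses are not given: they have to be found in the camera images.
- vise: bench vice, dark green iron, fixed. Origin on the bench under it; +y runs from the gearbox to the fixed jaw, z up; place and yaw vary. In its frame, mm: foot x -42..42, y -185..90; steel bed top z 34; fixed jaw face y 60 (jaw y 60..88, x +-32, top z 72); gearbox x +-40, y -182..-75, top z 62; knob shaft upright at (0, -115); pawl bracket x -44..-22, y -169..-151, top z 87.
- seat (a point): point on the vice bed's top, in the middle (x and y) of the fully open jaw gap, 33 mm from either jaw face: the stone's underside goes here. Axes as the vice's.
- jaw_pad: sprung rubber-faced pad of the sliding jaw, 60 mm wide, z 35 to 69. Its face is at vice y = -6.5 mm at knob 0 (gap 66.5 mm) and goes 16 mm towards the fixed jaw per rad of knob. Pressed, it yields up to 11 mm: 3 N at first, then 0.8 N per mm. With the 50 mm stone against the fixed jaw it touches at knob 1.03. (Origin: at the vice's origin at knob 0.)
- knob (a joint): wing knob, rad: 0 = jaw fully open (hard stop), growing clockwise from above (jaw closes), to 2.25. Turning friction 0.04 N m. The ratchet wheel under it has 14 teeth: with the pawl on, it clicks in at 0.36, 0.81, 1.26, 1.71, 2.15 and cannot turn back below the last click passed (the sprung pad pushes it back to that). The third click from open (1.26) is the first that holds the stone.
- knob_grip (a point): centre of the knob's red bar grip, on the shaft axis, 119 mm above the bench: bar 60 mm long, 14 thick, 26 high; below it a 32 mm collar 6 mm high, a 24 mm hub, then the ratchet wheel (80 mm diameter, teeth top z 75 mm). The point turns with the knob; its axes are the vice's at knob 0. The bar's length lies 45 degrees anticlockwise (from above) of the point's x axis.
- pawl (a joint): gravity pawl on a level hinge, rad: 0 to 0.17 lying on the wheel's teeth (engaged; bobs as teeth pass); 2.1 = flipped right over backwards onto its stop, off the wheel, where it stays. Let go past about 1.6 it falls back to 2.1, short of about 1.4 onto the wheel.
- pawl_pin (a point): middle of the pawl's red round handle pin, 10 mm diameter, level along the vice's x, sticking out to vice x = -38 to -86 mm (this point at -68, beside the gearbox). Moves on a 30.1 mm circle about pawl_hinge in the vice's y-z plane: at pawl 0 it is 30 mm to +y and 3 mm above; it rises and goes over to -y as the angle grows.
- pawl_hinge (a point): point on the pawl's hinge axis (along the vice's x) at the pin's middle, vice x = -68 mm; 78 mm above the bench. Fixed on the vice, axes as the vice's.
- amethyst_center (a point): centre of the sawn amethyst block (grey rind below, pale band, purple above): 42 mm (its x) by 50 (its y) by 52 high, this point 26 mm above its underside; purple crystal points rise up to 18 mm above its top. 0.23 to 0.48 kg. Its +y and -y faces (50 mm apart) go against the jaws, either way round.
- rose_quartz_center (a point): a bystander: pink rose quartz block, 46 x 48 x 46 mm plus crystals, its centre
- fluorite_center (a point): a bystander: green fluorite block, 40 x 52 x 42 mm plus crystals, its centre
- dust_brush: a bystander: 200 mm flat brush lying along its x axis, 42 mm wide, 20 mm high; origin under its middle
- hammer: a bystander: hammer, 260 mm long along its x axis, head at +x, 108 mm across; origin under its middle
- chisel: a bystander: stone chisel lying along its x axis, about 155 mm long, 22 mm wide and 20 mm high; origin under it
- white_tower: a bystander: white six-sided polished crystal point standing upright, 38 mm across, 72 mm high; origin under it
- smoky_tower: a bystander: brown six-sided polished crystal point standing upright, 36 mm across, 72 mm high; origin under it
- pebble_bowl: a bystander: glass bowl of tumbled pebbles, 90 mm diameter, 45 mm high; origin under it

How it is judged (in metres and radians):
On the way, in this order (a step that is already met when the one before it is completed fails the run):
1. the pawl is flipped right over, off the wheel, and stays there (value of joint pawl above 1.7 rad and value of joint knob above 0.7 rad), for 0.2 s.
2. the knob is wound back until the jaw is fully open (value of joint knob below 0.12 rad and value of joint pawl above 1.7 rad), for 0.1 s.
3. the amethyst block stands released on the bed between the open jaws (x of amethyst_center in the frame of vise between -0.014 and 0.014 m and y of amethyst_center in the frame of vise between 0.008 and 0.046 m and z of amethyst_center in the frame of vise between 0.056 and 0.064 m and angle between amethyst_center's own z axis and vertical below 0.12 rad and angle between the y axis of amethyst_center and the y axis of vise, either way round below 0.2 rad and value of joint knob below 0.25 rad and contact force between the fingers and amethyst below 0.05 N), for 0.1 s.
4. the first click, with the pawl on the wheel (value of joint knob between 0.36 and 0.8 rad and value of joint pawl below 0.25 rad), for 0.05 s.
5. the second click, with the pawl on the wheel (value of joint knob between 0.81 and 1.25 rad and value of joint pawl below 0.25 rad), for 0.05 s.
At the end, for the whole second after the job is handed in: Pawl on the wheel (under 0.2 rad), knob at rest at the third click (1.20 to 1.66 rad), pad pressing on the amethyst (over 1.5 N); block at rest on the bed between the jaws, upright within 0.12 rad, square within 0.2 rad, within 14 mm of the vice's middle line, centre at vice y 8 to 46 mm (x of amethyst_center in the frame of vise between -0.014 and 0.014 m and y of amethyst_center in the frame of vise between 0.008 and 0.046 m and z of amethyst_center in the frame of vise between 0.056 and 0.064 m and angle between amethyst_center's own z axis and vertical below 0.12 rad and angle between the y axis of amethyst_center and the y axis of vise, either way round below 0.2 rad and value of joint knob between 1.2 and 1.66 rad and value of joint pawl below 0.2 rad and contact force between jaw_pad and amethyst above 1.5 N and linear speed of amethyst below 0.02 m/s and velocity of joint knob between -0.03 and 0.03 rad/s); the robot touches nothing.
It fails at once if the jaw squeezed the stone too hard (over 25 N) (contact force between jaw_pad and amethyst above 25 N).
It fails at once if a bystander was moved by more than 20 mm (distance of any of dust_brush, hammer, chisel, white_tower, smoky_tower, pebble_bowl, rose_quartz_center, fluorite_center from where it was at the start of the episode above 0.02 m).
It also fails if it takes over 72 s, if anything falls off the work surface, if the arm or the gripper's body presses on something with over 40 N, if the wrist force passes 120 N, or if a joint passes its speed limit or range.

### The arm

A 6-joint arm with a two-finger parallel gripper is mounted at the origin on the work surface. World frame = base frame: x ahead of the robot, y to its left, z up, the work surface at z = 0. Lengths are in mm, angles in rad, forces in N, time in s.
With the tool pointing down it reaches from about 425 to 925 mm from the base axis. Payload 12.5 kg.
Tool frame: the origin (TCP) lies at the very end of the fingers, on their centre line; the grasp point (between the pads) lies 19 mm behind it; z points along the fingers, y is the direction in which the jaws open and shut (so a half turn about z gives the same grasp; the last joint's range is limited). The gripper opens to 85 mm and grips with 20 to 120 N. Pads are 22 mm wide; open, the fingers measure 114 mm over their backs; the gripper's body (76 mm by 85 mm) begins 54 mm behind the grasp point. The pads swing forward as they close: fully open they stand 13 mm farther back than shut.
Start: joints at [-0.106, 0.491, 1.559, -0, 1.092, -0.106], TCP at [625.019, 0.021, 192.327] pointing down, gripper open.
Joint ranges: [-3.1, 3.1], [-0.84, 2.19], [0.05, 2.79], [-1.13, 4.28], [0.06, 2.93], [-2.69, 2.69]. Speed limits (rad/s): [2.22, 2.22, 2.79, 3.14, 3.14, 3.14].

### API

Orientations are given as a unit quaternion [x, y, z, w].
In Python, from station import env gives the robot as it stands.
- The arm moves only by the tool servo_tool, never from a script. Its argument "targets" is a list of rows, each a list of 3 entries, a list of its own where there are three numbers: the shift along the world's x, y, z in cm, then the turn, a rotation vector about the world's x, y, z in degrees, then the gripper command: -1 is shut, 1 is fully open, values between are in proportion. In form: [[[dx, dy, dz], [wx, wy, wz], hand], ...]. A call has exactly 5 rows; each row is the pose to reach, as a shift and turn from the pose measured when the call began; what a row does not reach only later rows make up. A row lasts 1/12 s, in which the tool goes at most 41.7 mm and 7.16 degrees, less where a joint would pass 70% of its speed; a pose out of reach is approached as far as the arm can. A call with a gripper value outside its range is refused whole. The fingers move at their own pace and stop on an object; "force" is the grip in N (left out, the last holds). Time passes only in rows, so rows that repeat a pose let the fingers close, or fill a call up. It gives the time, the measured TCP pose, the force and the opening at its end, in the units of the state.
- env.observe(): the state, without advancing time (a new reading comes with each control period).
- env.camera(name): name is "scene" or "side" or "wrist"; returns (picture, depth): 400x640x3 uint8, red, green, blue; 400x640 float32, mm along the optical axis (not along the pixel's ray), 0 where there is no reading.
- env.camera_params(name): a dict with "fov_y" (degrees; the focal length in pixels is half the picture's height over the tangent of half this angle, whatever the lens; pixels are square), "cx", "cy" (the principal point, pixels), "k1" (the pictures are not rectified: a ray, as slopes to the right and down, at radius r is drawn at 1 + k1 r^2 times it, then the intrinsics apply), "xyz" and "rotation" of the camera in the world. Camera axes: x right, y down, z forward; pixel columns grow to the right and rows downward; lengths in mm; the calibration is good to about 2 mm. A picture is of the moment at which its call begins: read the wrist's pose just before it. camera_params takes no time and is no camera call; for the wrist camera it gives the pose at the moment of the call.
- env.sign_off(): hands the job in, once; it reports no verdict.
Trained networks look in the newest picture that a camera, given by its name, has taken for a name from the list of things; names that differ only in an ending like _2 or _b are one class to them, and where a whole thing is asked for, a point or a joint stands for the part that bears it (a point fixed in the world has none). Each returns a list of dicts, best first, with "conf" (0 to 1); they miss things now and then, are a little off and sometimes report something else, mostly with a low value. They report only what shows in the picture. A call takes as long as a camera call.
- env.cut_out(camera, name): "pixels" (400x640 bool, what is visible of it).
- env.mark_of(camera, name): "position" ([x, y, z] in mm, in world coordinates, good to about 4 mm: a listed point, or the origin of a listed thing).
The state is a dict: "clock": time; "joints": joint angles; "qvel": joint speeds; "joint_torque": joint torques, N m; "position": TCP position; "eef_rot": TCP orientation; "ft_force": force on the tool from outside, world axes, zero at the start; "torque": the same for the moment, N m; "width": finger opening in mm.
Only numpy, scipy, OpenCV 4.12 (cv2) and the standard library are available. Lean on these libraries where they do the work, as an engineer would, in place of code of your own. Each camera call takes 0.05 s, during which the arm holds its last target.

## Working session

There is one attempt and no reset: what is moved stays moved. The work goes in short steps, Python scripts to look and compute and a tool call to move; the robot and the scene stay as the last step left them, time stands still between calls to the robot, and variables do not carry over. Pictures are saved under pics/ and viewed, and the job is handed in when it is done.

Besides the shell and the picture viewer there is one more tool, called after "Call:" by a JSON object that holds its "fn" and its "kwargs". servo_tool: Moves the arm, as the interface text tells. Its arguments: {"type":"object","properties":{"targets":{"type":"array","items":{"type":"array"}},"force":{"type":"number"}},"required":["targets"]}

```bash
ls; mkdir -p pics; cat > h.py <<'E'
import numpy as np, cv2
from station import env
from scipy.spatial.transform import Rotation as R
def save(name,fn):
    p,d=env.camera(name); cv2.imwrite('pics/'+fn,p[:,:,::-1]); return p,d
def cloud(name,d,mask,P=None):
    P=P or env.camera_params(name)
    f=200/np.tan(np.radians(P['fov_y'])/2)
    v,u=np.nonzero(mask&(d>0)); z=d[v,u]
    xd=(u-P['cx'])/f; yd=(v-P['cy'])/f
    x,y=xd.copy(),yd.copy()
    for _ in range(20):
        s=1+P['k1']*(x*x+y*y); x,y=xd/s,yd/s
    c=np.stack([x*z,y*z,z],1)
    Rm=np.array(P['rotation']); 
    if Rm.shape!=(3,3): Rm=R.from_quat(Rm).as_matrix()
    return c@Rm.T+np.array(P['xyz'])
def st():
    s=env.observe(); print('t',round(s['clock'],2),'pos',np.round(s['position'],1),'q',np.round(s['eef_rot'],3),'F',np.round(s['ft_force'],1),'w',round(s['width'],1),'j',np.round(s['joints'],2)); return s
E
python3 - <<'E'
from h import *
st()
for c in ['scene','side','wrist']:
    P=env.camera_params(c); print(c,P)
    save(c,c+'0.png')
    for n in ['vise','seat','jaw_pad','knob_grip','pawl_pin','pawl_hinge','amethyst_center','pebble_bowl','hammer','chisel','dust_brush','white_tower','smoky_tower','rose_quartz_center','fluorite_center']:
        r=env.mark_of(c,n)
        print(n,[(round(a['conf'],2),np.round(a['position'],0).tolist()) for a in r[:2]])
st()
E
```

```text
pics
t 0.0 pos [624.7   0.  191.7] q [ 0.707  0.707 -0.    -0.   ] F [1.  0.  0.7] w 85.2 j [-0.11  0.49  1.56 -0.    1.09 -0.11]
scene {'fov_y': 44.88307178176652, 'cx': 315.1918881051516, 'cy': 199.64201836928746, 'k1': -0.06739944885126939, 'xyz': array([1132.98666023, -127.19446856,  979.01230801]), 'rotation': array([ 0.75164305,  0.59121964, -0.18596465, -0.22563069])}
vise [(0.97, [610.0, 2.0, -3.0])]
seat []
jaw_pad [(0.64, [611.0, 26.0, 2.0])]
knob_grip [(0.59, [610.0, -113.0, 122.0]), (0.25, [747.0, 216.0, -2.0])]
pawl_pin [(0.52, [537.0, -129.0, 84.0])]
pawl_hinge [(0.56, [539.0, -154.0, 81.0])]
amethyst_center [(0.87, [580.0, 331.0, 25.0])]
pebble_bowl [(0.89, [600.0, -357.0, 1.0])]
hammer [(0.65, [767.0, -144.0, -0.0]), (0.59, [609.0, 4.0, 0.0])]
chisel [(0.75, [579.0, 328.0, 27.0]), (0.67, [745.0, 218.0, -7.0])]
dust_brush [(0.81, [355.0, 42.0, 0.0]), (0.62, [746.0, 218.0, -3.0])]
white_tower [(0.63, [353.0, 45.0, 1.0]), (0.56, [529.0, 198.0, 0.0])]
smoky_tower [(0.61, [426.0, -235.0, 4.0]), (0.27, [463.0, 272.0, 20.0])]
rose_quartz_center [(0.64, [447.0, -342.0, 24.0])
[... 1241 characters left out ...]
327e-01, -2.91806687e-04, -5.60771053e-05,  1.62919460e-01])}
vise [(0.57, [611.0, 0.0, -1.0]), (0.32, [765.0, -144.0, -0.0])]
seat [(0.91, [612.0, 28.0, 36.0])]
jaw_pad [(0.71, [614.0, 28.0, -2.0])]
knob_grip [(0.66, [607.0, -117.0, 119.0]), (0.55, [542.0, -129.0, 88.0])]
pawl_pin [(0.74, [540.0, -132.0, 90.0]), (0.64, [355.0, 41.0, 3.0])]
pawl_hinge [(0.23, [616.0, 32.0, 35.0])]
amethyst_center []
pebble_bowl []
hammer [(0.97, [764.0, -142.0, 0.0])]
chisel []
dust_brush [(0.93, [357.0, 42.0, 3.0])]
white_tower []
smoky_tower []
rose_quartz_center []
fluorite_center []
t 2.4 pos [625.    0.  192.3] q [0.707 0.707 0.    0.   ] F [-0.2 -0.5  0.2] w 85.3 j [-0.11  0.49  1.56  0.    1.09 -0.11]
```

View pics/scene0.png

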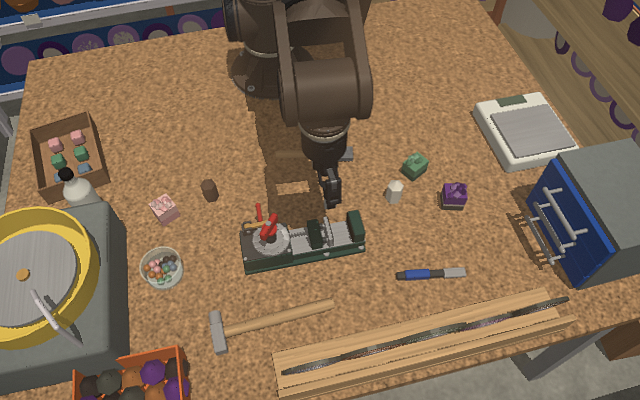

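View pics/side0.png

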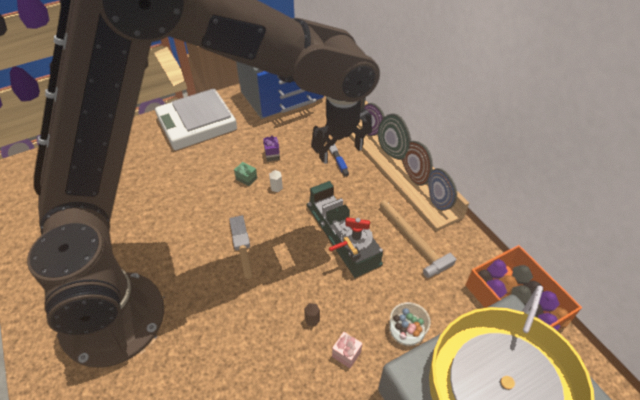

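View pics/wrist0.png

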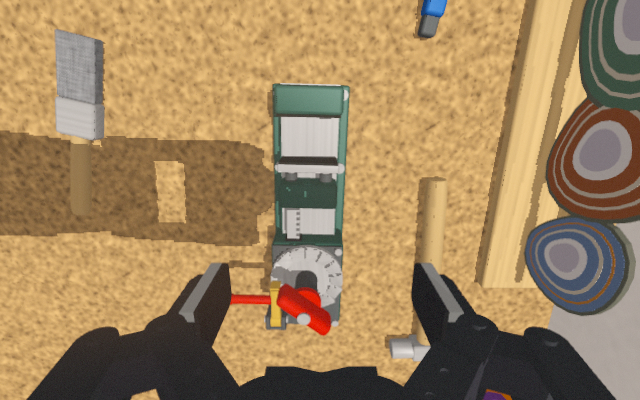

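```bash
python3 - <<'E'
from h import *
s=st()
def rect(p):
    r=cv2.minAreaRect(p[:,:2].astype(np.float32)); return np.round(r[0],1),np.round(r[1],1),round(r[2],1),len(p)
p,d=save('wrist','w1.png')
full=np.ones(d.shape,bool)
C=cloud('wrist',d,full)
m=(C[:,2]>64)&(C[:,2]<80)&(C[:,0]>560)&(C[:,0]<660)&(C[:,1]>45)&(C[:,1]<110)
print('jaw',rect(C[m]),C[m].mean(0))
m=(C[:,2]>58)&(C[:,2]<80)&(C[:,0]>560)&(C[:,0]<660)&(C[:,1]>-20)&(C[:,1]<40)
print('pad',rect(C[m]))
m=(C[:,2]>122)&(C[:,2]<140)&(C[:,0]>560)&(C[:,0]<660)&(C[:,1]>-160)&(C[:,1]<-60)
print('bar',rect(C[m]),C[m].mean(0))
m=(C[:,2]>25)&(C[:,2]<42)&(C[:,0]>560)&(C[:,0]<660)&(C[:,1]>-70)&(C[:,1]<110)
print('bed',rect(C[m]))
for c in ['scene','side']:
    p,d=env.camera(c)
    r=env.cut_out(c,'amethyst_center')[0]; 
    C=cloud(c,d,r['pixels']); print(c,r['conf'],len(C),C.min(0),C.max(0))
    for lo,hi in [(5,48),(47,56),(35,75)]:
        m=(C[:,2]>lo)&(C[:,2]<hi); 
        if m.sum()>3: print(lo,hi,rect(C[m]))
    np.save(c+'am.npy',C)
    r=env.cut_out(c,'knob_grip')
    for a in r[:1]:
        C=cloud(c,d,a['pixels']);m=(C[:,2]>112)&(C[:,2]<140);print('bar',a['conf'],rect(C[m]))
    r=env.cut_out(c,'pawl_pin')
    for a in r[:1]:
        C=cloud(c,d,a['pixels']);print('pin',a['conf'],C.min(0),C.max(0))
E
```

```text
t 2.4 pos [625.    0.  192.3] q [0.707 0.707 0.    0.   ] F [-0.2 -0.5  0.2] w 85.3 j [-0.11  0.49  1.56  0.    1.09 -0.11]
jaw (array([613.9,  75.7]), array([27.9, 63.3]), 88.5, 2186) [613.77873584  75.93043169  70.95542741]
pad (array([ 6.112e+02, -5.000e-01]), array([39.5, 59.4]), 89.3, 1798)
bar (array([ 608.7, -111.6]), array([14.6, 59. ]), 49.2, 1010) [ 608.56758087 -109.43895008  129.42641419]
bed (array([611.9,  10.5]), array([162.3,  63.9]), 88.6, 3678)
scene 0.75 657 [ 5.47549639e+02  3.00208239e+02 -2.66530794e-01] [603.93541417 354.61816719  72.21374096]
5 48 (array([584.4, 318.2]), array([66. , 34.3]), 34.8, 292)
47 56 (array([575.8, 330.6]), array([51.2, 45.9]), 74.1, 151)
35 75 (array([576.6, 330.7]), array([52.2, 45.8]), 71.3, 446)
bar 0.73 (array([ 611.6, -113.4]), array([30.4, 52.7]), 71.7, 272)
pin 0.54 [ 514.12971899 -163.56977939   -1.0110038 ] [ 581.79692446 -117.15523347   93.65133313]
side 0.57 373 [547.55706109 295.73396955  -5.128841  ] [605.43738962 424.77227622  69.44367805]
5 48 (array([573.8, 324.5]), array([51.6, 42. ]), 73.8, 154)
47 56 (array([574.3, 326.6]), array([51.1, 43.8]), 75.9, 90)
35 75 (array([574.5, 327.4]), array([52.7, 43.8]), 75.9, 216)
bar 0.62 (array([ 605.2, -117.6]), array([23.9, 58.8]), 45.3, 216)
pin 0.5 [ 522.0108194  -165.92712596   -1.25729839] [586.48643315 -66.60598167  91.76154643]
```

```bash
python3 - <<'E'
import cv2
a=cv2.imread('pics/scene0.png')[160:230,420:490];b=cv2.imread('pics/side0.png')[120:190,235:305]
c=cv2.imread('pics/wrist0.png')[230:340,220:350]
cv2.imwrite('pics/crop.png',cv2.hconcat([cv2.resize(a,(390,390),interpolation=2),cv2.resize(b,(390,390),interpolation=2)]))
cv2.imwrite('pics/crop2.png',cv2.resize(c,None,fx=5,fy=5,interpolation=2))
E
```

```text
(no output)
```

View pics/crop.png

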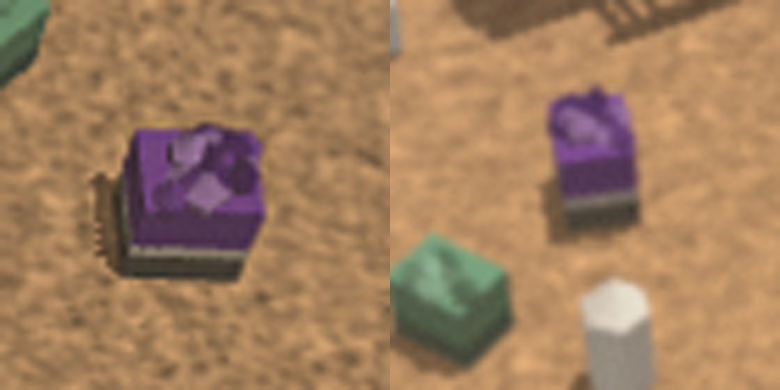

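View pics/crop2.png

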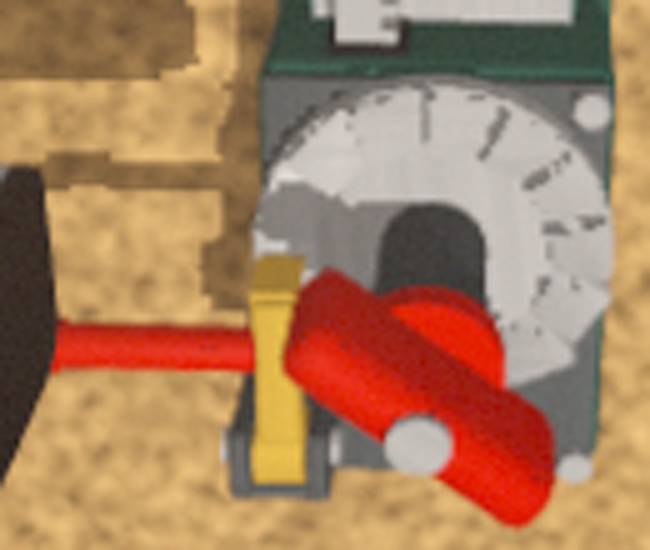

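Call:
{"fn": "servo_tool", "kwargs": {"targets": [[[-2,-3,0],[0,0,-7],1],[[-4.5,-6.3,0],[0,0,-14],0.5],[[-7,-10,0],[0,0,-21],0],[[-9,-12.7,0],[0,0,-28],-0.1],[[-9,-12.7,0],[0,0,-35],-0.1]], "force": 30}}

```text
clock: 3.27
position: [532.0, -130.8, 192.5]
eef_rot: [0.889, 0.458, -0.001, 0.0]
ft_force: [0.4, -0.5, -1.1]
width: 39.5
```

Call:
{"fn": "servo_tool", "kwargs": {"targets": [[[0,0,0],[0,0,-7],-0.1],[[0,0,0],[0,0,-14],-0.1],[[0,0,0],[0,0,-21],-0.1],[[0,0,0],[0,0,-28],-0.1],[[0,0,0],[0,0,-35],-0.1]]}}

```text
clock: 3.68
position: [532.0, -130.9, 192.6]
eef_rot: [0.986, 0.166, -0.0, -0.0]
ft_force: [-0.3, 0.6, 0.4]
width: 38.3
```

```bash
python3 - <<'E'
from h import *
s=st(); r=R.from_quat(s['eef_rot']).as_matrix(); print(np.degrees(np.arctan2(r[1,1],r[0,1])))
E
```

```text
t 3.68 pos [ 532.  -130.9  192.6] q [ 0.986  0.166 -0.    -0.   ] F [-0.3  0.6  0.4] w 38.3 j [-0.36  0.38  1.75 -0.    1.01  0.88]
-70.89629314306065
```

Call:
{"fn": "servo_tool", "kwargs": {"targets": [[[0.3,0.4,0],[0,0,-7],-0.1],[[0.3,0.4,0],[0,0,-14],-0.1],[[0.3,0.4,-1],[0,0,-20.5],-0.1],[[0.3,0.4,-3],[0,0,-20.5],-0.1],[[0.3,0.4,-4],[0,0,-20.5],-0.1]]}}

```text
clock: 4.1
position: [534.6, -126.7, 151.3]
eef_rot: [1.0, -0.012, -0.001, -0.0]
ft_force: [0.2, -0.3, -0.1]
width: 38.4
```

```bash
python3 - <<'E'
from h import *
s=st(); r=R.from_quat(s['eef_rot']).as_matrix(); print(np.degrees(np.arctan2(r[1,1],r[0,1])))
p,d=save('wrist','w2.png')
C=cloud('wrist',d,np.ones(d.shape,bool)); pc=p.reshape(-1,3)[(d>0).ravel()].astype(int)
m=(pc[:,0]>120)&(pc[:,1]<60)&(pc[:,2]<60)&(C[:,0]<575)&(C[:,0]>500)&(C[:,2]<105)&(C[:,2]>60)
Q=C[m]; print(len(Q))
for x in range(520,575,6):
    k=(Q[:,0]>=x)&(Q[:,0]<x+6)
    if k.sum(): print(x,k.sum(),np.round(Q[k].mean(0),1),np.round(Q[k][:,2].max(),1))
for c in ['wrist','scene','side']:
  if c!='wrist': save(c,c+'2.png')
  for n in ['pawl_pin','pawl_hinge']:
    print(c,n,[(round(a['conf'],2),np.round(a['position'],0).tolist()) for a in env.mark_of(c,n)[:2]])
E
```

```text
t 4.1 pos [ 534.6 -126.7  151.3] q [ 1.    -0.012 -0.001 -0.   ] F [ 0.2 -0.3 -0.1] w 38.4 j [-0.35  0.43  1.79 -0.    0.92  1.24]
-91.40458585748719
612
520 31 [ 524.6 -126.5   86.8] 88.8
526 82 [ 529.  -126.5   86.7] 88.8
532 77 [ 535.1 -126.7   86.3] 88.2
538 78 [ 541.1 -126.8   86.3] 88.7
544 79 [ 547.1 -126.9   86.2] 88.0
550 80 [ 553.  -127.    86.2] 88.6
556 81 [ 559.1 -127.3   86.3] 88.7
562 74 [ 565.1 -127.3   86.2] 89.1
568 30 [ 569.1 -127.4   86.1] 88.0
wrist pawl_pin [(0.89, [539.0, -129.0, 88.0])]
wrist pawl_hinge []
scene pawl_pin [(0.46, [538.0, -128.0, 82.0])]
scene pawl_hinge [(0.91, [539.0, -155.0, 79.0])]
side pawl_pin [(0.73, [539.0, -126.0, 86.0])]
side pawl_hinge [(0.95, [537.0, -154.0, 82.0]), (0.6, [616.0, 26.0, -2.0])]
```

View pics/w2.png

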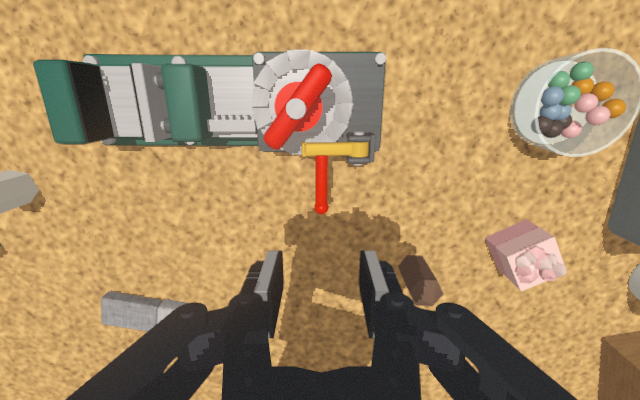

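Call:
{"fn": "servo_tool", "kwargs": {"targets": [[[0,0,-3.5],[0,0,0],-0.1],[[0,0,-7],[0,0,0],-0.1],[[0,0,-8.6],[0,0,0],-0.1],[[0,0,-8.6],[0,0,0],-0.1],[[0,0,-8.6],[0,0,0],-0.4]]}}

```text
clock: 4.97
position: [535.4, -127.0, 67.4]
eef_rot: [1.0, -0.012, -0.0, -0.0]
ft_force: [0.7, 0.5, 0.7]
width: 27.6
```

Call:
{"fn": "servo_tool", "kwargs": {"targets": [[[0,0,0],[0,0,0],-1],[[0,0,0],[0,0,0],-1],[[0,0,0],[0,0,0],-1],[[0,0,0],[0,0,0],-1],[[0,0,0],[0,0,0],-1]], "force": 30}}

```text
clock: 5.38
position: [535.6, -127.1, 68.0]
eef_rot: [1.0, -0.012, 0.0, 0.0]
ft_force: [-0.1, 0.6, 0.0]
width: -0.0
```

```bash
python3 - <<'E'
from h import *
st()
p,d=save('wrist','w3.png')
a,_=env.camera('side'); b,_=env.camera('scene')
cv2.imwrite('pics/s3.png',cv2.hconcat([cv2.resize(a[190:290,290:390],(400,400)),cv2.resize(b[170:270,210:310],(400,400))])[:,:,::-1])
E
```

```text
t 5.38 pos [ 535.6 -127.1   68. ] q [ 1.    -0.012  0.     0.   ] F [-0.1  0.6  0. ] w -0.0 j [-0.35  0.55  1.87 -0.    0.73  1.24]
```

View pics/w3.png

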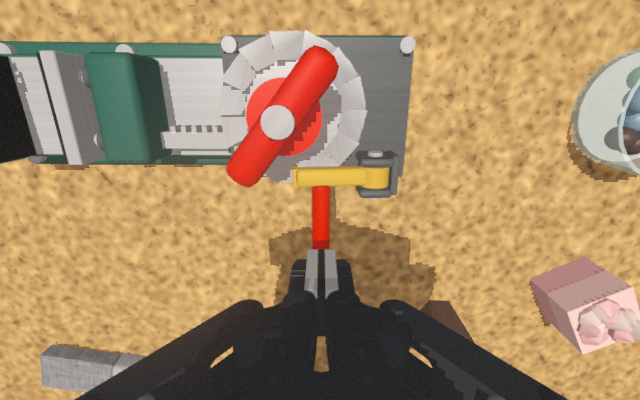

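View pics/s3.png

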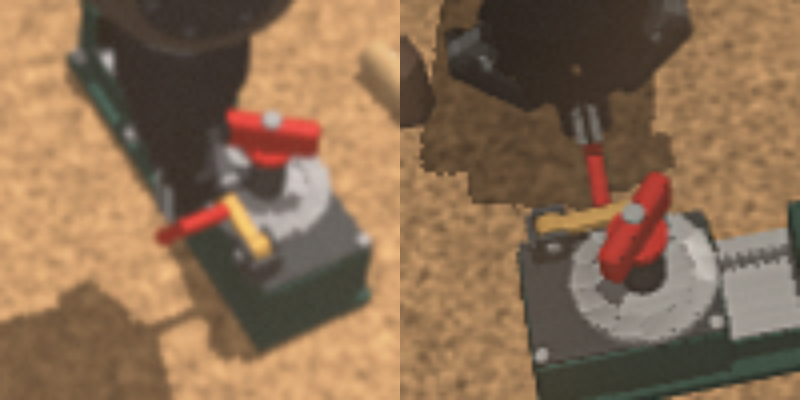

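```bash
python3 - <<'E'
from h import *
s=st(); 
p,d=env.camera('wrist'); P=env.camera_params('wrist'); print(P['xyz'],P['rotation'])
X=np.full(d.shape+(3,),np.nan); X[d>0]=cloud('wrist',d,np.ones(d.shape,bool))
for v,u in [(255,315),(255,330),(265,314),(285,312),(245,321),(225,321),(200,321),(175,330),(55,321)]: print('w',(u,v),p[v,u],np.round(X[v,u],1))
p,d=env.camera('scene')
X=np.full(d.shape+(3,),np.nan); X[d>0]=cloud('scene',d,np.ones(d.shape,bool))
for v in range(194,222,2): print(v,[(u,p[v,u].tolist(),np.round(X[v,u]).tolist()) for u in (254,257,260)])
E
```

```text
t 5.53 pos [ 535.4 -127.    67.6] q [ 1.    -0.012 -0.    -0.   ] F [0.2 0.4 0.4] w -0.3 j [-0.35  0.55  1.87 -0.    0.73  1.24]
[ 618.53113079 -129.20099547  248.56050898] [-0.68892371  0.70618155  0.11703828 -0.11399027]
w (315, 255) [148 144 138] [ 546.9 -124.7  116.5]
w (330, 255) [147 143 138] [ 546.6 -131.7  116.3]
w (314, 265) [145 142 137] [ 546.6 -124.4  125. ]
w (312, 285) [146 142 138] [ 547.  -123.9  141.1]
w (321, 245) [157  31  17] [ 537.5 -127.2   87.8]
w (321, 225) [232  49  18] [ 550.  -127.5   88.4]
w (321, 200) [232  48  21] [ 564.5 -127.9   88.5]
w (330, 175) [237 195  84] [ 577.1 -133.    84.9]
w (321, 55) [234  61  43] [ 630.5 -129.5  131. ]
194 [(254, [61, 49, 39], [546.0, -129.0, 156.0]), (257, [62, 51, 39], [549.0, -123.0, 157.0]), (260, [63, 52, 43], [548.0, -116.0, 155.0])]
196 [(254, [75, 65, 58], [546.0, -129.0, 149.0]), (257, [88, 79, 71], [545.0, -123.0, 145.0]), (260, [61, 49, 39], [541.0, -117.0, 136.0])]
198 [(254, [97, 89, 82], [547.0, -130.0, 142.0]), (257, [98, 90, 82], [544.0, -124.0, 136.0]), (260, [59, 45, 35], [539.0, -118.0, 127.0])]
200 [(25
[... 829 characters left out ...]
.0])]
212 [(254, [109, 86, 61], [490.0, -137.0, 3.0]), (257, [159, 54, 45], [547.0, -130.0, 88.0]), (260, [158, 60, 48], [553.0, -124.0, 94.0])]
214 [(254, [104, 80, 58], [493.0, -138.0, -0.0]), (257, [121, 56, 46], [552.0, -131.0, 88.0]), (260, [172, 60, 51], [551.0, -125.0, 84.0])]
216 [(254, [100, 79, 56], [500.0, -139.0, 3.0]), (257, [111, 65, 48], [500.0, -132.0, -0.0]), (260, [176, 63, 52], [560.0, -126.0, 89.0])]
218 [(254, [100, 78, 55], [508.0, -140.0, 6.0]), (257, [107, 71, 52], [506.0, -133.0, 1.0]), (260, [180, 62, 52], [564.0, -126.0, 88.0])]
220 [(254, [95, 75, 53], [508.0, -141.0, -3.0]), (257, [100, 78, 55], [511.0, -134.0, -1.0]), (260, [178, 58, 52], [569.0, -127.0, 88.0])]
```

```bash
python3 - <<'E'
from h import *
s=st(); 
p,d=env.camera('wrist')
X=np.full(d.shape+(3,),np.nan); X[d>0]=cloud('wrist',d,np.ones(d.shape,bool))
for v in range(244,262): print(v,p[v,315],np.round(X[v,315],1),p[v,328],np.round(X[v,328],1))
E
python3 - <<'E'
import cv2
a=cv2.imread('pics/w3.png')[200:400,240:400]
cv2.imwrite('pics/w3c.png',cv2.resize(a,None,fx=3,fy=3,interpolation=2))
a=cv2.imread('pics/w2.png')[200:400,200:460]
cv2.imwrite('pics/w2c.png',cv2.resize(a,None,fx=3,fy=3,interpolation=2))
E
```

```text
t 5.63 pos [ 535.4 -127.    67.4] q [ 1.    -0.012 -0.    -0.   ] F [-0.6  0.   0.6] w 0.3 j [-0.35  0.55  1.87 -0.    0.73  1.24]
244 [154  37  23] [ 538.8 -123.9   88.8] [143  32  21] [ 537.1 -131.2   85.8]
245 [152  31  15] [ 537.3 -123.8   87.1] [149  40  33] [ 536.8 -131.2   86.5]
246 [153  30  21] [ 536.2 -123.8   86.2] [144  27  13] [ 535.6 -131.2   85.4]
247 [152  34  21] [ 536.2 -123.8   87.5] [145  37  27] [ 535.  -131.2   85.5]
248 [154  35  26] [ 535.7 -123.8   87.7] [144  33  23] [ 534.4 -131.1   85.4]
249 [135 111 105] [ 546.9 -124.5  110.4] [131 110 106] [ 546.7 -130.8  110.4]
250 [144 138 135] [ 546.5 -124.5  110.6] [144 140 135] [ 546.  -130.8  110.1]
251 [147 140 137] [ 546.8 -124.6  112.3] [147 142 139] [ 546.5 -130.8  112.1]
252 [147 141 137] [ 547.3 -124.6  114.2] [147 142 138] [ 546.4 -130.8  112.8]
253 [147 143 138] [ 546.8 -124.6  114.3] [146 144 139] [ 546.9 -130.7  114.7]
254 [147 143 138] [ 547.3 -124.7  116.1] [147 141 137] [ 547.1 -130.7  116.1]
255 [148 142 138] [ 546.6 -124.6  115.9] [147 144 139] [ 546.1 -130.7  115.3]
256 [149 142 139] [ 547.  -124.7  117.6] [148 143 139] [ 547.5 -130.7  118.8]
257 [147 142 138] [ 546.6 -124.7  117.7] [147 142 139] [ 546.7 -130.7  118.2]
258 [147 142 138] [ 547.  -124.7  119.4] [147 144 139] [ 546.1 -130.7  118.1]
259 [149 143 138] [ 546.8 -124.7  119.9] [147 142 137] [ 546.5 -130.6  119.7]
260 [148 143 140] [ 546.7 -124.7  120.7] [144 140 137] [ 546.6 -130.6  120.8]
261 [147 142 138] [ 546.6 -124.7  121.5] [146 141 137] [ 546.5 -130.6  121.5]
```

View pics/w3c.png

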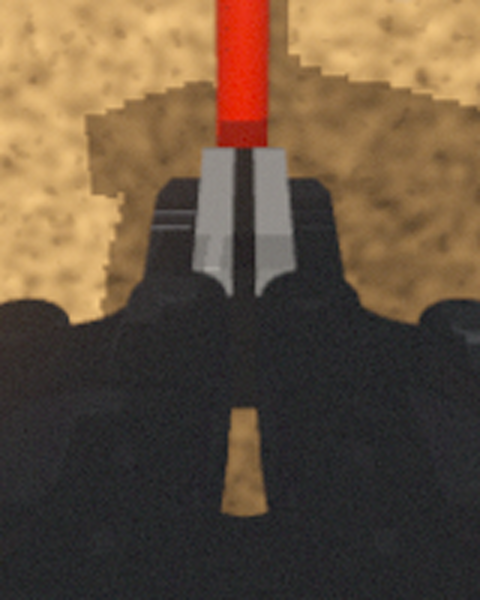

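Call:
{"fn": "servo_tool", "kwargs": {"targets": [[[0,0,0],[0,0,0],-0.1],[[0,0,0],[0,0,0],-0.1],[[0,0,0],[0,0,0],-0.1],[[0,0,-1],[0,0,0],-0.1],[[0,0,-2],[0,0,0],-0.1]]}}

```text
clock: 6.1
position: [535.5, -127.1, 46.9]
eef_rot: [1.0, -0.012, 0.0, 0.0]
ft_force: [-0.7, -0.2, 0.0]
width: 38.7
```

```bash
python3 - <<'E'
from h import *
s=st(); 
p,d=save('wrist','w4.png')
a,_=env.camera('side'); b,_=env.camera('scene')
cv2.imwrite('pics/s4.png',cv2.hconcat([cv2.resize(a[190:290,290:390],(400,400)),cv2.resize(b[170:270,210:310],(400,400))])[:,:,::-1])
E
```

```text
t 6.1 pos [ 535.5 -127.1   46.9] q [ 1.    -0.012  0.     0.   ] F [-0.7 -0.2  0. ] w 38.7 j [-0.35  0.58  1.88 -0.    0.68  1.24]
```

View pics/w4.png

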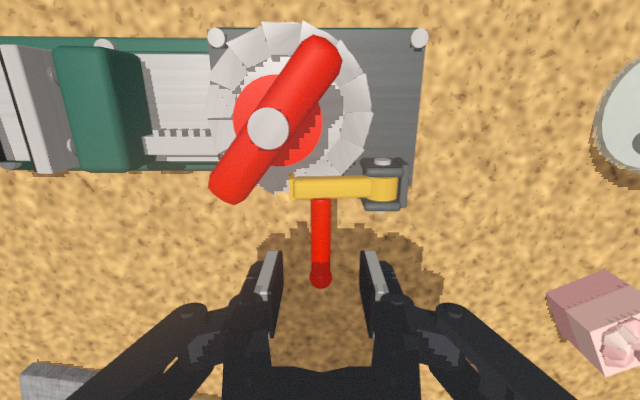

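View pics/s4.png

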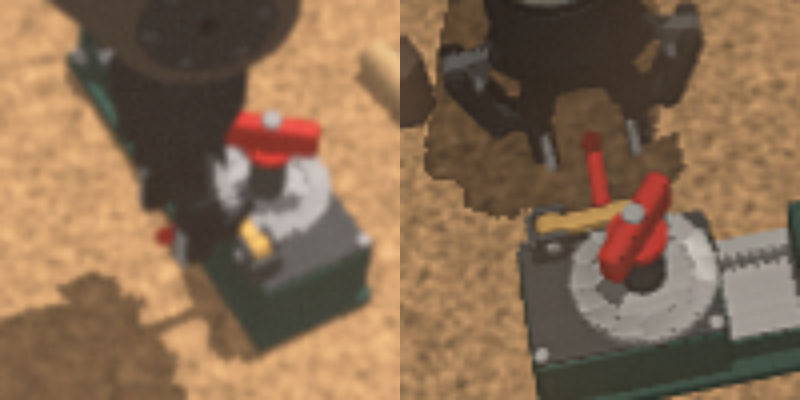

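Call:
{"fn": "servo_tool", "kwargs": {"targets": [[[0,0,-1.2],[0,0,0],-0.1],[[0,0,-2.4],[0,0,0],-0.1],[[0,0,-2.4],[0,0,0],-0.4],[[0,0,-2.4],[0,0,0],-1],[[0,0,-2.4],[0,0,0],-1]]}}

```text
clock: 6.67
position: [534.7, -126.7, 22.5]
eef_rot: [1.0, -0.012, -0.002, -0.001]
ft_force: [-0.5, 0.8, -2.0]
width: 9.7
```

Call:
{"fn": "servo_tool", "kwargs": {"targets": [[[0,0,0],[0,0,0],-1],[[0,0,0],[0,0,0],-1],[[0,0,0],[0,0,0],-1],[[0,0,0],[0,0,0],-1],[[0,0,0],[0,0,0],-1]]}}

```text
clock: 7.08
position: [534.7, -126.7, 22.7]
eef_rot: [1.0, -0.012, -0.001, -0.0]
ft_force: [-0.9, -0.8, -1.9]
width: 9.4
```

```bash
python3 - <<'E'
from h import *
s=st(); 
p,d=save('wrist','w5.png')
E
```

```text
t 7.08 pos [ 534.7 -126.7   22.7] q [ 1.    -0.012 -0.001 -0.   ] F [-0.9 -0.8 -1.9] w 9.4 j [-0.35  0.62  1.9  -0.    0.63  1.24]
```

View pics/w5.png

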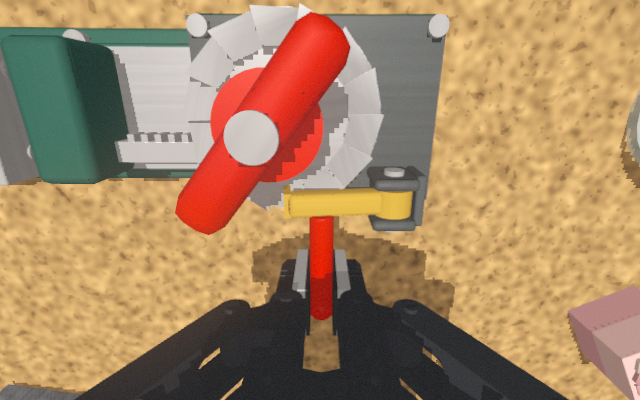

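Call:
{"fn": "servo_tool", "kwargs": {"targets": [[[0,-0.25,0.76],[0,0,0],-1],[[0,-0.66,1.39],[0,0,0],-1],[[0,-1.21,1.9],[0,0,0],-1],[[-0.05,-1.87,2.25],[0,0,0],-1],[[-0.05,-2.6,2.44],[0,0,0],-1]]}}

```text
clock: 7.55
position: [534.1, -151.6, 49.4]
eef_rot: [1.0, -0.012, -0.001, -0.001]
ft_force: [-4.9, 8.9, 17.0]
width: 9.7
```

```bash
python3 - <<'E'
from h import *
s=st(); 
p,d=save('wrist','w6.png')
E
```

```text
t 7.55 pos [ 534.1 -151.6   49.4] q [ 1.    -0.012 -0.001 -0.001] F [-4.9  8.9 17. ] w 9.7 j [-0.4   0.58  1.87  0.    0.7   1.2 ]
```

View pics/w6.png

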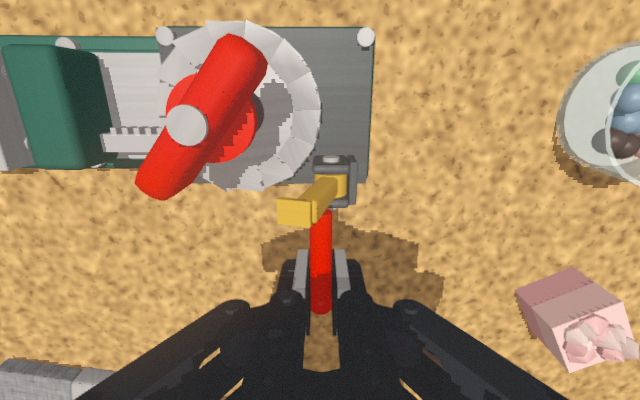

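Call:
{"fn": "servo_tool", "kwargs": {"targets": [[[0,-0.5,-0.1],[0,0,0],-1],[[0,-1.0,-0.25],[0,0,0],-1],[[-0.05,-1.5,-0.4],[0,0,0],-1],[[-0.05,-1.9,-0.65],[0,0,0],-1],[[-0.05,-1.9,-0.65],[0,0,0],-1]]}}

```text
clock: 8.02
position: [534.0, -173.1, 43.9]
eef_rot: [1.0, -0.012, -0.001, -0.0]
ft_force: [-0.9, -0.1, 7.0]
width: 9.4
```

Call:
{"fn": "servo_tool", "kwargs": {"targets": [[[0,0,0],[0,0,0],-0.6],[[0,0,0],[0,0,0],-0.2],[[0,0,0],[0,0,0],-0.2],[[0,0,2],[0,0,0],-0.2],[[0,0,5],[0,0,0],-0.2]]}}

```text
clock: 8.43
position: [532.7, -172.5, 92.2]
eef_rot: [1.0, -0.012, -0.003, -0.001]
ft_force: [0.2, -0.3, 0.5]
width: 34.1
```

```bash
python3 - <<'E'
from h import *
s=st(); 
p,d=save('wrist','w7.png')
for n in ['pawl_pin','knob_grip']: print(env.mark_of('wrist',n)[:2])
E
```

```text
t 8.43 pos [ 532.7 -172.5   92.2] q [ 1.    -0.012 -0.003 -0.001] F [ 0.2 -0.3  0.5] w 34.1 j [-0.43  0.53  1.82  0.    0.8   1.16]
[{'position': [540.0, -173.9, 103.5], 'conf': 0.57}, {'position': [608.8, -116.9, 118.8], 'conf': 0.18}]
[{'position': [607.7, -113.8, 117.7], 'conf': 0.83}]
```

View pics/w7.png

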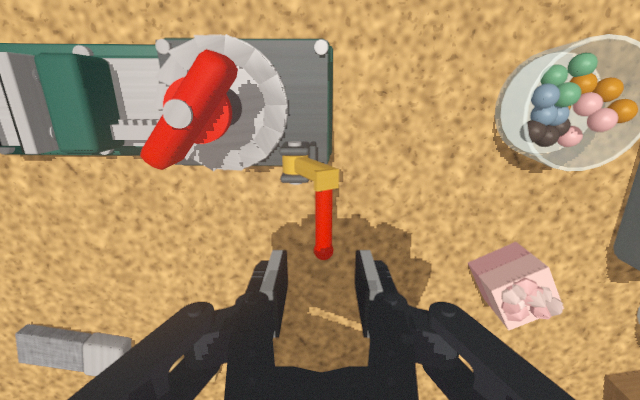

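Call:
{"fn": "servo_tool", "kwargs": {"targets": [[[0,0,2.5],[0,0,-5],-0.1],[[2,1.5,2.5],[0,0,-12],-0.1],[[4,3,2.5],[0,0,-19],-0.1],[[6,4.7,2.5],[0,0,-26],-0.1],[[7.6,5.9,2.5],[0,0,-33],-0.1]]}}

```text
clock: 9.0
position: [611.7, -113.2, 119.7]
eef_rot: [0.954, -0.299, 0.0, 0.001]
ft_force: [-0.1, -0.5, 0.3]
width: 38.3
```

```bash
cat >> h.py <<'E'
def ang(s):
    r=R.from_quat(s['eef_rot']).as_matrix(); a=np.degrees(np.arctan2(r[1,1],r[0,1])); print('open ang',a); return a
def bar(fn):
    s=st(); ang(s); p,d=save('wrist',fn)
    C=cloud('wrist',d,np.ones(d.shape,bool)); pc=p.reshape(-1,3)[(d>0).ravel()].astype(int)
    m=(C[:,2]>124)&(C[:,2]<138)&(abs(C[:,0]-609)<40)&(abs(C[:,1]+113)<40)&(pc[:,0]>1.5*pc[:,1])
    q=C[m][:,:2].astype(np.float32)
    if len(q)>20:
        r=cv2.minAreaRect(q); a=r[2] if r[1][0]>r[1][1] else r[2]+90
        print('bar',np.round(r[0],1),np.round(r[1],1),'len dir',a,'q~',np.radians((45-1.4-a)%180))
E
python3 -c "
from h import *
bar('w8.png')"
```

```text
t 9.0 pos [ 611.7 -113.2  119.7] q [ 0.954 -0.299  0.     0.001] F [-0.1 -0.5  0.3] w 38.3 j [-0.29  0.56  1.64 -0.    0.93  1.89]
open ang -124.73805119773937
bar [ 612.1 -112.2] [14.  58.7] len dir 139.82136917114258 q~ 1.462212950776388
```

View pics/w8.png

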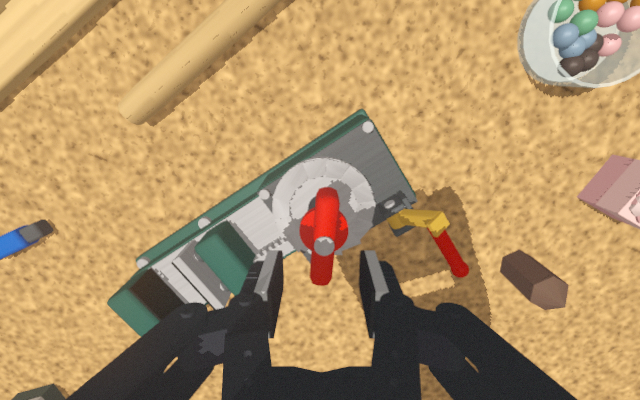

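Call:
{"fn": "servo_tool", "kwargs": {"targets": [[[-0.13,0,-2],[0,0,-5.5],-0.1],[[-0.13,0,-4],[0,0,-5.5],-0.1],[[-0.13,0,-5.2],[0,0,-5.5],-0.1],[[-0.13,0,-5.2],[0,0,-5.5],-0.5],[[-0.13,0,-5.2],[0,0,-5.5],-1]], "force": 40}}

```text
clock: 9.47
position: [609.0, -113.1, 64.4]
eef_rot: [0.938, -0.348, -0.003, 0.002]
ft_force: [-6.9, -14.2, -17.6]
width: 29.6
```

Call:
{"fn": "servo_tool", "kwargs": {"targets": [[[0,0,0],[0,0,0],-1],[[0,0,0],[0,0,0],-1],[[0,0,0],[0,0,0],-1],[[0,0,0],[0,0,0],-1],[[0,0,0],[0,0,0],-1]]}}

```text
clock: 9.88
position: [608.8, -113.4, 64.2]
eef_rot: [0.938, -0.348, -0.003, 0.002]
ft_force: [-0.8, -2.6, -2.3]
width: 29.6
```

```bash
python3 -c "
from h import *
bar('w9.png')"
```

```text
t 9.88 pos [ 608.8 -113.4   64.2] q [ 0.938 -0.348 -0.003  0.002] F [-0.8 -2.6 -2.3] w 29.6 j [-0.29  0.63  1.69 -0.01  0.83  2.  ]
open ang -130.6827624213451
bar [ 610.1 -113.7] [13.7 59.7] len dir 140.0055046081543 q~ 1.4589991811309349
```

View pics/w9.png

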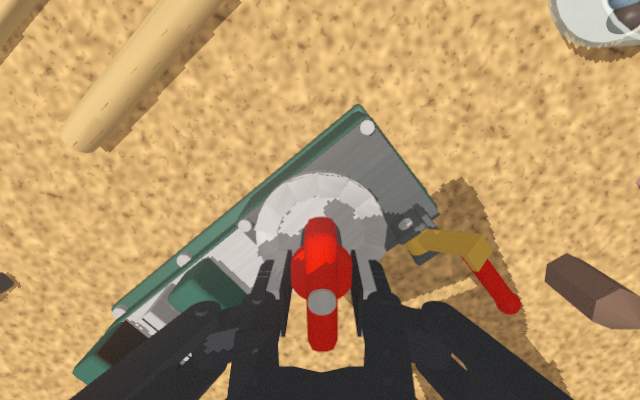

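Call:
{"fn": "servo_tool", "kwargs": {"targets": [[[0,0,0],[0,0,0],-0.1],[[0,0,0],[0,0,0],-0.1],[[0,0,0.5],[0,0,0],-0.1],[[0,0,0.7],[0,0,0],-0.1],[[0,0,0.7],[0,0,0],-0.3]]}}

```text
clock: 10.35
position: [609.3, -113.4, 72.1]
eef_rot: [0.938, -0.348, -0.003, 0.002]
ft_force: [-0.8, -0.8, 6.7]
width: 30.4
```

Call:
{"fn": "servo_tool", "kwargs": {"targets": [[[0,0,0],[0,0,0],-1],[[0,0,0],[0,0,0],-1],[[0,0,0],[0,0,0],-1],[[0,0,0],[0,0,0],-1],[[0,0,0],[0,0,0],-1]]}}

```text
clock: 10.77
position: [609.6, -114.0, 73.5]
eef_rot: [0.938, -0.348, -0.002, 0.002]
ft_force: [-4.1, -2.1, 11.2]
width: 12.8
```

```bash
python3 -c "
from h import *
bar('w10.png')"
```

```text
t 10.77 pos [ 609.6 -114.    73.5] q [ 0.938 -0.348 -0.002  0.002] F [-4.1 -2.1 11.2] w 12.8 j [-0.29  0.62  1.68 -0.01  0.84  2.  ]
open ang -130.6740951147292
bar [ 612.2 -111.7] [20.8 58.7] len dir 138.4847297668457 q~ 1.4855417092932641
```

View pics/w10.png

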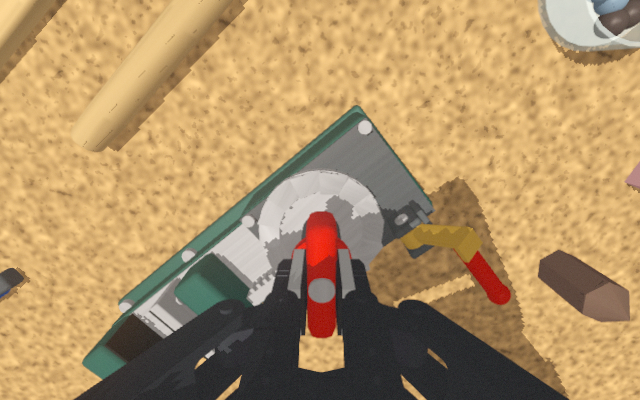

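Call:
{"fn": "servo_tool", "kwargs": {"targets": [[[0,0,0.1],[0,0,6],-1],[[0,0,0.1],[0,0,12],-1],[[0,0,0.1],[0,0,18],-1],[[0,0,0.1],[0,0,24],-1],[[0,0,0.1],[0,0,30],-1]]}}

```text
clock: 11.23
position: [609.7, -113.6, 73.7]
eef_rot: [0.996, -0.091, -0.001, 0.002]
ft_force: [5.1, 2.6, -9.8]
width: 13.2
```

```bash
python3 -c "
from h import *
bar('w11.png')"
```

```text
t 11.23 pos [ 609.7 -113.6   73.7] q [ 0.996 -0.091 -0.001  0.002] F [ 5.1  2.6 -9.8] w 13.2 j [-0.29  0.62  1.68 -0.01  0.84  1.47]
open ang -100.39696105689477
bar [ 610.5 -110.3] [20.7 59.5] len dir 168.5260009765625 q~ 0.961222615199126
```

View pics/w11.png

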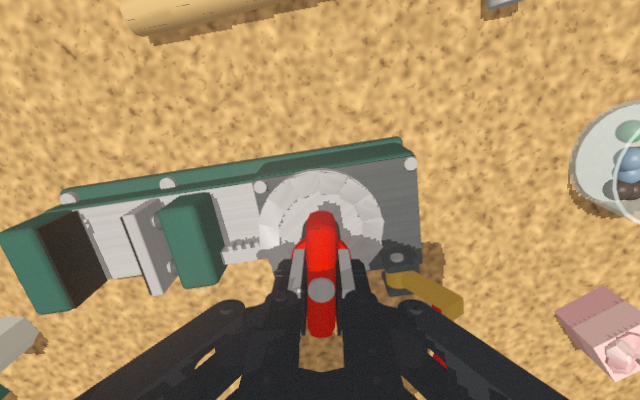

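Call:
{"fn": "servo_tool", "kwargs": {"targets": [[[0,0,0],[0,0,6],-1],[[0,0,0],[0,0,12],-1],[[0,0,0],[0,0,18],-1],[[0,0,0],[0,0,24],-1],[[0,0,0],[0,0,30],-1]]}}

```text
clock: 11.7
position: [609.9, -113.1, 73.7]
eef_rot: [0.985, 0.175, -0.0, 0.002]
ft_force: [2.8, 4.5, -3.0]
width: 13.1
```

Call:
{"fn": "servo_tool", "kwargs": {"targets": [[[0,0,0],[0,0,6],-1],[[0,0,0],[0,0,12],-1],[[0,0,0],[0,0,17],-1],[[0,0,0],[0,0,22],-1],[[0,0,0],[0,0,24],-1]]}}

```text
clock: 12.12
position: [609.7, -112.6, 73.6]
eef_rot: [0.926, 0.377, 0.0, 0.002]
ft_force: [0.3, 2.1, -1.3]
width: 13.0
```

```bash
python3 -c "
from h import *
bar('w12.png'); print(env.observe()['torque'])"
```

```text
t 12.12 pos [ 609.7 -112.6   73.6] q [0.926 0.377 0.    0.002] F [ 0.3  2.1 -1.3] w 13.0 j [-0.29  0.62  1.69 -0.    0.83  0.51]
open ang -45.73038530989015
bar [ 608. -111.] [59.2 20.6] len dir 47.19240951538086 q~ 3.078893279466423
[ 0.57062234 -0.03512908 -0.55070204]
```

View pics/w12.png

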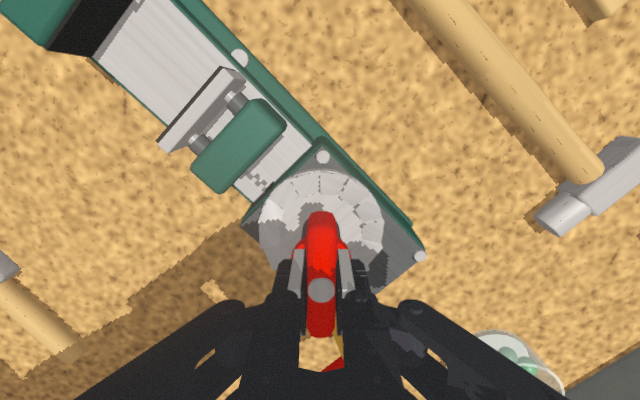

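Call:
{"fn": "servo_tool", "kwargs": {"targets": [[[0,0,0],[0,0,0],-0.3],[[0,0,0],[0,0,0],0],[[0,0,1.5],[0,0,0],0.3],[[0,0,5.5],[0,0,0],1],[[0,2,8],[0,0,5],1]]}}

```text
clock: 12.58
position: [610.2, -94.9, 155.9]
eef_rot: [0.91, 0.414, 0.001, 0.003]
ft_force: [0.8, -0.7, 1.0]
width: 72.7
```

```bash
python3 -c "
from h import *
bar('w13.png')"
```

```text
t 12.58 pos [610.2 -94.9 155.9] q [0.91  0.414 0.001 0.003] F [ 0.8 -0.7  1. ] w 72.7 j [-0.26  0.52  1.62 -0.    1.    0.46]
open ang -41.06613740353245
bar [ 611.5 -108.4] [59.1 14.1] len dir 44.23676681518555 q~ 3.130478976097367
```

View pics/w13.png

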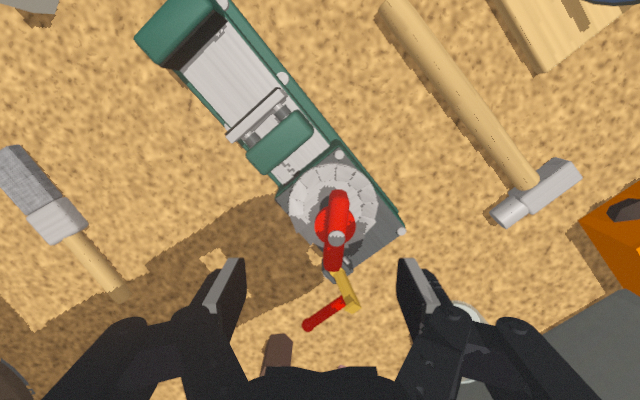

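Call:
{"fn": "servo_tool", "kwargs": {"targets": [[[0,4,0],[0,0,6],1],[[0,8,0],[0,0,12],1],[[0,12,0],[0,0,18],1],[[0,16,0],[0,0,24],1],[[0,20,0],[0,0,26],1]]}}

```text
clock: 13.05
position: [611.5, 110.7, 160.8]
eef_rot: [0.789, 0.615, 0.005, 0.003]
ft_force: [0.5, -0.5, 0.0]
width: 85.3
```

Call:
{"fn": "servo_tool", "kwargs": {"targets": [[[-0.6,4,0],[0,0,0],1],[[-1.2,8,0],[0,0,0],1],[[-2,12,0],[0,0,0],1],[[-2.5,16,0],[0,0,0],1],[[-2.5,18,0],[0,0,0],1]]}}

```text
clock: 13.47
position: [585.1, 294.7, 160.9]
eef_rot: [0.789, 0.615, 0.005, 0.003]
ft_force: [-0.4, 0.2, 0.2]
width: 85.0
```

```bash
python3 - <<'E'
from h import *
s=st(); ang(s)
p,d=save('wrist','w14.png')
r=env.cut_out('wrist','amethyst_center')[:2]
for a in r:
    C=cloud('wrist',d,a['pixels']); print(a['conf'],len(C))
    for lo,hi in [(20,50),(46,57),(35,75)]:
        q=C[(C[:,2]>lo)&(C[:,2]<hi)]
        if len(q)>10: print(lo,hi,len(q),cv2.minAreaRect(q[:,:2].astype(np.float32)))
print(env.mark_of('wrist','amethyst_center')[:2])
X=np.full(d.shape+(3,),np.nan); X[d>0]=cloud('wrist',d,np.ones(d.shape,bool))
m=(X[:,:,2]>150)&(d>0); print('tip z', np.nanpercentile(X[:,:,2][m],[0,1,5,10]))
E
```

```text
t 13.47 pos [585.1 294.7 160.9] q [0.789 0.615 0.005 0.003] F [-0.4  0.2  0.2] w 85.0 j [ 0.37  0.56  1.52 -0.    1.05  0.62]
open ang -14.10304006009659
0.84 2758
20 50 142 ((577.127197265625, 330.01263427734375), (50.49818801879883, 41.96041488647461), 73.89578247070312)
46 57 1142 ((577.0809936523438, 331.0595397949219), (52.52702331542969, 45.69647216796875), 75.1821517944336)
35 75 2613 ((577.0809936523438, 331.0595397949219), (52.52702331542969, 45.69647216796875), 75.1821517944336)
[{'position': [575.0, 334.9, 26.6], 'conf': 0.59}]
tip z [210.94310218 217.62642129 228.22977572 238.45059954]
```

View pics/w14.png

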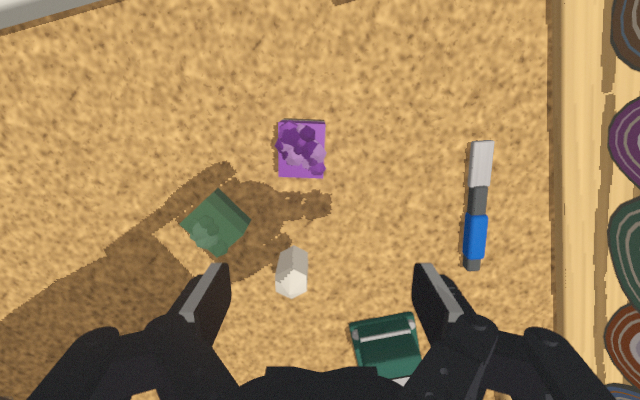

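Call:
{"fn": "servo_tool", "kwargs": {"targets": [[[-0.8,3.6,0],[0,0.7,-1.4],1],[[-0.8,3.6,-3],[0,0.7,-1.4],1],[[-0.8,3.6,-6],[0,0.7,-1.4],1],[[-0.8,3.6,-8],[0,0.7,-1.4],1],[[-0.8,3.6,-8],[0,0.7,-1.4],1]]}}

```text
clock: 14.03
position: [576.5, 325.6, 76.3]
eef_rot: [0.796, 0.605, -0.004, -0.001]
ft_force: [-0.5, -0.5, -0.6]
width: 85.5
```

```bash
python3 - <<'E'
from h import *
s=st(); ang(s); print(R.from_quat(s['eef_rot']).as_matrix()[:,2])
p,d=save('wrist','w15.png')
E
```

```text
t 14.03 pos [576.5 325.6  76.3] q [ 0.796  0.605 -0.004 -0.001] F [-0.5 -0.5 -0.6] w 85.5 j [ 0.41  0.67  1.57 -0.    0.92  0.69]
open ang -15.594473568154715
[-0.00702305 -0.00321723 -0.99997016]
```

View pics/w15.png

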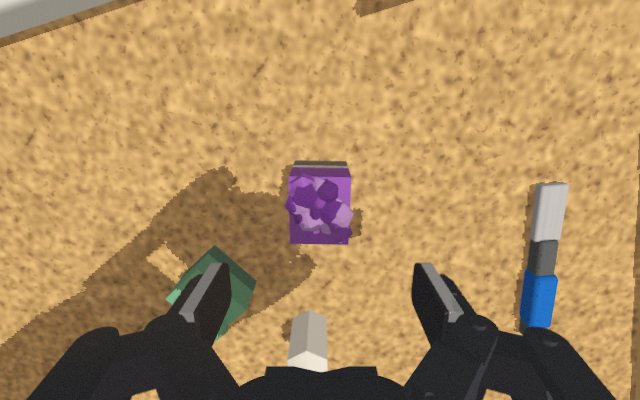

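Call:
{"fn": "servo_tool", "kwargs": {"targets": [[[0.05,0.5,-3],[0.2,-0.4,0],1],[[0.05,0.5,-6],[0.2,-0.4,0],1],[[0.05,0.5,-9],[0.2,-0.4,0],1],[[0.05,0.5,-10.8],[0.2,-0.4,0],1],[[0.05,0.5,-10.8],[0.2,-0.4,0],1]]}}

```text
clock: 14.5
position: [577.5, 329.8, -31.1]
eef_rot: [0.797, 0.604, -0.0, -0.0]
ft_force: [0.2, -0.2, 0.2]
width: 85.4
```

```bash
python3 - <<'E'
from h import *
s=st(); ang(s); print(R.from_quat(s['eef_rot']).as_matrix()[:,2])
p,d=save('wrist','w16.png')
E
```

```text
t 14.5 pos [577.5 329.8 -31.1] q [ 0.797  0.604 -0.    -0.   ] F [ 0.2 -0.2  0.2] w 85.4 j [0.42 0.81 1.62 0.   0.72 0.69]
open ang -15.674394291584335
[-4.58964717e-04 -2.01305183e-05 -9.99999894e-01]
```

View pics/w16.png

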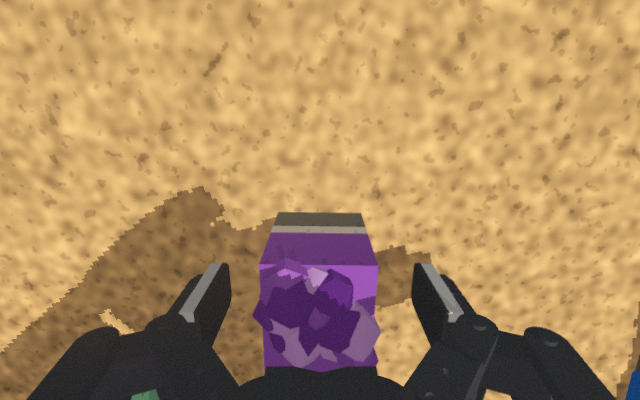

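Call:
{"fn": "servo_tool", "kwargs": {"targets": [[[0,0,0],[0,0,0],0.4],[[0,0,0],[0,0,0],-0.2],[[0,0,0],[0,0,0],-0.8],[[0,0,0],[0,0,0],-1],[[0,0,0],[0,0,0],-1]], "force": 45}}

```text
clock: 14.97
position: [578.8, 330.6, -27.1]
eef_rot: [0.797, 0.604, 0.002, 0.0]
ft_force: [-1.5, -1.4, 9.4]
width: 41.6
```

Call:
{"fn": "servo_tool", "kwargs": {"targets": [[[0,0,0],[0,0,0],-1],[[0,0,0.3],[0,0,0],-1],[[0,0,1],[0,0,0],-1],[[0,0,2],[0,0,0],-1],[[0,0,3],[0,0,0],-1]]}}

```text
clock: 15.38
position: [578.8, 330.6, 3.7]
eef_rot: [0.797, 0.604, 0.002, 0.0]
ft_force: [0.9, 0.3, -5.3]
width: 41.4
```

```bash
python3 - <<'E'
from h import *
s=st(); ang(s)
p,d=save('wrist','w17.png')
E
```

```text
t 15.38 pos [578.8 330.6   3.7] q [0.797 0.604 0.002 0.   ] F [ 0.9  0.3 -5.3] w 41.4 j [0.42 0.76 1.6  0.   0.77 0.69]
open ang -15.663194548607718
```

View pics/w17.png

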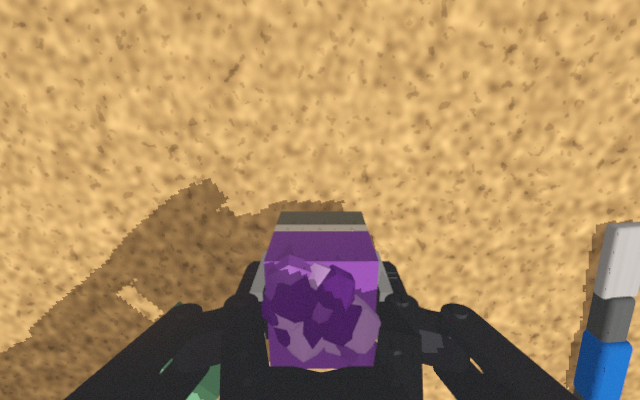

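Call:
{"fn": "servo_tool", "kwargs": {"targets": [[[0,0,3],[0,0,0],-1],[[0,-1,6.5],[0,0,3],-1],[[0.4,-4,9],[0,0,6],-1],[[0.8,-7.5,9],[0,0,9],-1],[[1.2,-11,9],[0,0,12],-1]]}}

```text
clock: 15.85
position: [592.5, 220.6, 98.7]
eef_rot: [0.728, 0.686, 0.005, 0.001]
ft_force: [1.2, -0.2, -4.5]
width: 41.3
```

Call:
{"fn": "servo_tool", "kwargs": {"targets": [[[0.4,-3.5,0],[0,0,1],-1],[[0.8,-7,0],[0,0,2],-1],[[1.2,-10.5,0],[0,0,2.3],-1],[[1.6,-14,0],[0,0,2.3],-1],[[1.8,-16,0],[0,0,2.3],-1]]}}

```text
clock: 16.27
position: [610.8, 57.3, 99.4]
eef_rot: [0.715, 0.7, 0.005, 0.002]
ft_force: [0.9, -0.3, -4.4]
width: 41.6
```

```bash
python3 - <<'E'
from h import *
s=st(); ang(s); print(R.from_quat(s['eef_rot']).as_matrix()[:,2])
p,d=save('wrist','w18.png')
E
```

```text
t 16.27 pos [610.8  57.3  99.4] q [0.715 0.7   0.005 0.002] F [ 0.9 -0.3 -4.4] w 41.6 j [-0.02  0.57  1.69  0.01  0.87  0.  ]
open ang -1.2113160674040153
[ 0.01016378  0.00503184 -0.99993569]
```

View pics/w18.png

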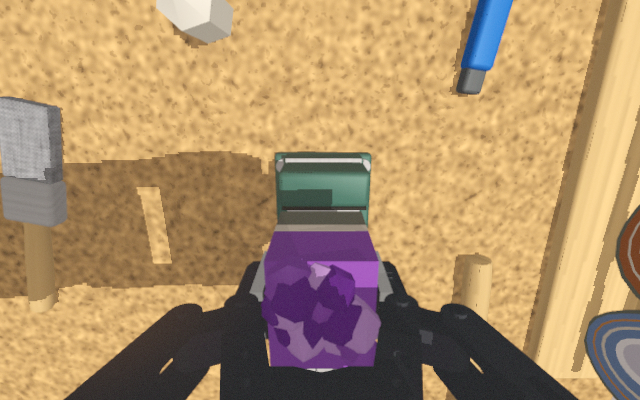

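Call:
{"fn": "servo_tool", "kwargs": {"targets": [[[0.1,-1.5,0],[-0.3,0.5,0],-1],[[0.15,-2.5,0],[-0.3,0.5,0],-1],[[0.15,-2.5,-1],[-0.3,0.5,0],-1],[[0.15,-2.5,-2],[-0.3,0.5,0],-1],[[0.15,-2.5,-2],[-0.3,0.5,0],-1]]}}

```text
clock: 16.73
position: [611.4, 30.9, 77.0]
eef_rot: [0.715, 0.699, -0.001, -0.0]
ft_force: [-0.2, -0.7, -5.1]
width: 41.5
```

```bash
python3 - <<'E'
from h import *
s=st(); ang(s); print(R.from_quat(s['eef_rot']).as_matrix()[:,2])
p,d=save('wrist','w19.png')
X=np.full(d.shape+(3,),np.nan); X[d>0]=cloud('wrist',d,np.ones(d.shape,bool))
for v in range(150,270,6): print(v,p[v,320],np.round(X[v,320],1))
a,da=env.camera('scene')
cv2.imwrite('pics/s19.png',cv2.resize(a[150:290,230:390],(640,560))[:,:,::-1])
a,da=env.camera('side')
cv2.imwrite('pics/sd19.png',cv2.resize(a[130:290,270:430],(560,560))[:,:,::-1])
E
```

```text
t 16.73 pos [611.4  30.9  77. ] q [ 0.715  0.699 -0.001 -0.   ] F [-0.2 -0.7 -5.1] w 41.5 j [-0.06  0.61  1.7  -0.    0.84 -0.03]
open ang -1.2771686208925401
[-1.76625871e-03 -3.75341087e-04 -9.99998370e-01]
150 [117 154 136] [612.6  81.7  71.5]
156 [102 143 125] [612.5  78.2  71.9]
162 [101 140 122] [612.4  74.9  73.5]
168 [ 96 136 120] [612.3  71.   72.2]
174 [ 91 131 114] [612.2  67.   71. ]
180 [75 71 65] [612.1  63.2  70.7]
186 [143 138 134] [611.6  48.6  33.4]
192 [141 137 133] [611.5  44.2  34.3]
198 [141 136 132] [611.4  39.2  33.4]
204 [140 136 133] [611.3  34.8  34.3]
210 [141 138 134] [611.2  29.9  34.1]
216 [91 86 74] [612.1  55.6 111.7]
222 [81 79 69] [612.1  55.4 119. ]
228 [162 148 133] [612.2  55.7 126.7]
234 [105  58 120] [612.2  55.7 133.1]
240 [106  59 121] [612.2  55.7 139.1]
246 [103  59 119] [612.2  55.8 144.7]
252 [107  60 121] [612.3  56.1 150.4]
258 [104  58 122] [612.3  55.7 154.3]
264 [135  97 144] [612.3  54.8 157.1]
```

View pics/w19.png

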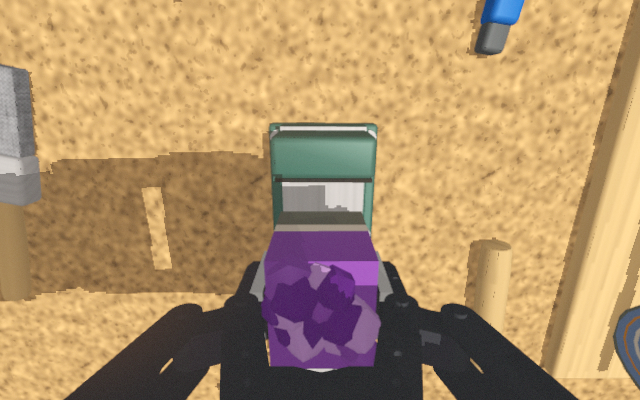

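View pics/s19.png

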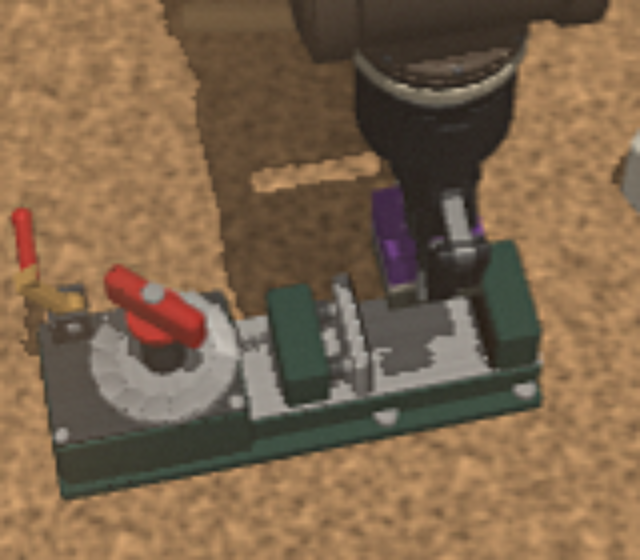

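Call:
{"fn": "servo_tool", "kwargs": {"targets": [[[0.05,0.1,-2],[0,0,0],-1],[[0.1,0.1,-4],[0,0,0],-1],[[0.1,0.1,-5.5],[0,0,0],-1],[[0.1,0.1,-6.2],[0,0,0],-1],[[0.1,0.1,-6.4],[0,0,0],-1]]}}

```text
clock: 17.3
position: [613.2, 32.4, 14.1]
eef_rot: [0.715, 0.7, -0.0, -0.0]
ft_force: [0.2, 0.5, -3.9]
width: 41.5
```

```bash
python3 - <<'E'
from h import *
s=st()
p,d=save('wrist','w20.png')
a,da=env.camera('scene')
cv2.imwrite('pics/s20.png',cv2.resize(a[150:290,230:390],(640,560))[:,:,::-1])
E
```

```text
t 17.3 pos [613.2  32.4  14.1] q [ 0.715  0.7   -0.    -0.   ] F [ 0.2  0.5 -3.9] w 41.5 j [-0.05  0.69  1.74 -0.    0.71 -0.03]
```

View pics/s20.png

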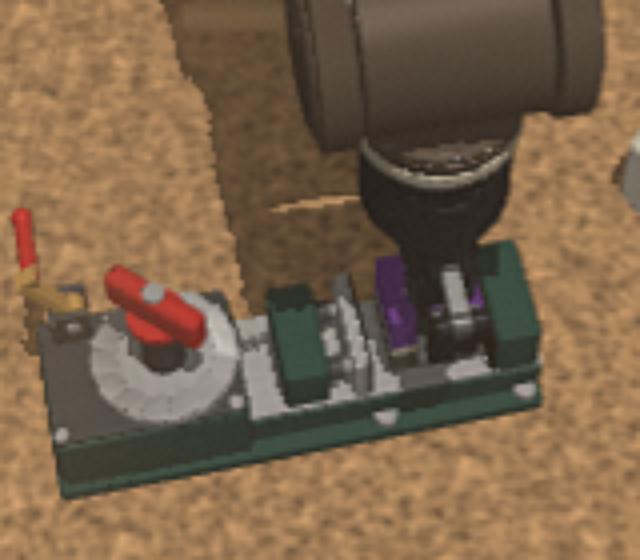

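View pics/w20.png

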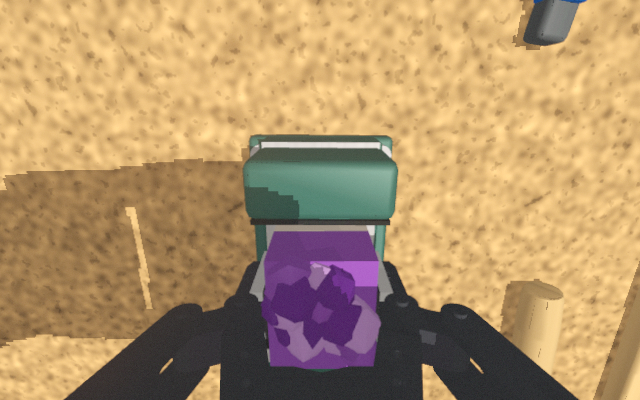

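Call:
{"fn": "servo_tool", "kwargs": {"targets": [[[-0.05,0,-0.2],[0,0,0],-1],[[-0.05,0,-0.4],[0,0,0],-1],[[-0.05,0,-0.5],[0,0,0],-1],[[-0.05,0,-0.6],[0,0,0],-1],[[-0.05,0,-0.6],[0,0,0],-1]]}}

```text
clock: 17.82
position: [613.3, 32.2, 9.5]
eef_rot: [0.715, 0.7, 0.0, 0.001]
ft_force: [-0.1, 0.4, -3.8]
width: 41.7
```

Call:
{"fn": "servo_tool", "kwargs": {"targets": [[[0,0,-0.1],[0,0,0],-1],[[0,0,-0.2],[0,0,0],-1],[[0,0,-0.3],[0,0,0],-1],[[0,0,-0.3],[0,0,0],-1],[[0,0,-0.3],[0,0,0],-1]]}}

```text
clock: 18.23
position: [613.4, 32.1, 6.9]
eef_rot: [0.715, 0.7, 0.0, 0.001]
ft_force: [-2.1, -1.3, 3.7]
width: 42.0
```

Call:
{"fn": "servo_tool", "kwargs": {"targets": [[[0,0,0],[0,0,0],0.2],[[0,0,0],[0,0,0],0.5],[[0,0,0],[0,0,0],0.7],[[0,0,0],[0,0,0],0.7],[[0,0,0],[0,0,0],0.7]]}}

```text
clock: 18.65
position: [613.5, 32.2, 6.9]
eef_rot: [0.715, 0.7, 0.0, 0.001]
ft_force: [-0.1, 0.2, -0.3]
width: 72.7
```

Call:
{"fn": "servo_tool", "kwargs": {"targets": [[[0,0,1],[0,0,0],0.7],[[0,0,4],[0,0,0],0.7],[[0,0,8],[0,0,0],0.7],[[0,0,11],[0,0,0],0.7],[[0,0,13],[0,0,0],0.7]]}}

```text
clock: 19.07
position: [614.3, 32.2, 141.0]
eef_rot: [0.715, 0.7, 0.002, 0.002]
ft_force: [0.2, 0.3, -0.5]
width: 72.8
```

```bash
python3 - <<'E'
from h import *
s=st(); ang(s)
p,d=save('wrist','w21.png')
C=cloud('wrist',d,np.ones(d.shape,bool)); pc=p.reshape(-1,3)[(d>0).ravel()].astype(int)
m=(pc[:,2]>1.3*pc[:,1])&(C[:,2]>60)&(C[:,2]<110)&(abs(C[:,0]-612)<50)
for lo,hi in [(80,90),(60,84)]:
    q=C[m&(C[:,2]>lo)&(C[:,2]<hi)]; print(len(q),cv2.minAreaRect(q[:,:2].astype(np.float32)))
a,da=env.camera('scene')
cv2.imwrite('pics/s21.png',cv2.resize(a[150:290,230:390],(640,560))[:,:,::-1])
E
```

```text
t 19.07 pos [614.3  32.2 141. ] q [0.715 0.7   0.002 0.002] F [ 0.2  0.3 -0.5] w 72.8 j [-0.05  0.53  1.65 -0.    0.96 -0.03]
open ang -1.214967193276881
1053 ((613.897705078125, 33.054473876953125), (52.24870300292969, 45.238224029541016), 88.30158233642578)
349 ((614.7687377929688, 25.96751594543457), (62.67053985595703, 47.13159942626953), 88.55723571777344)
```

View pics/s21.png

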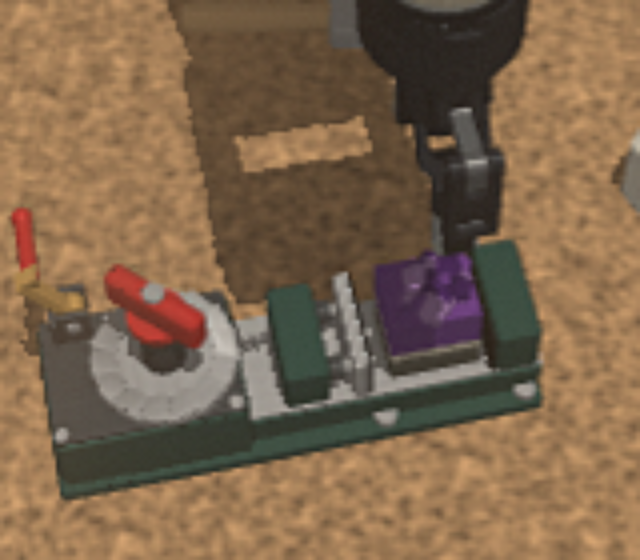

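View pics/w21.png

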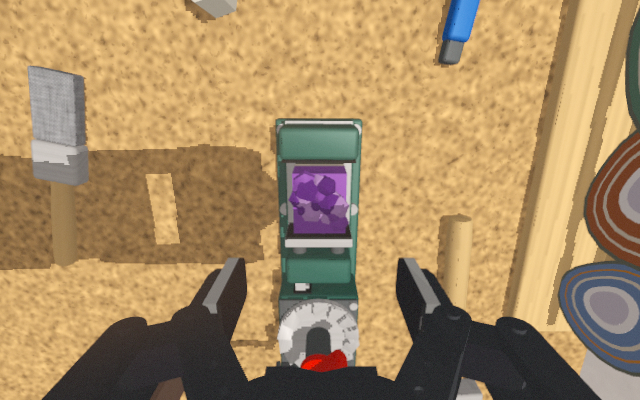

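Call:
{"fn": "servo_tool", "kwargs": {"targets": [[[-1.6,-3.6,0],[0,0,-7],0.3],[[-3.2,-7.4,0],[0,0,-14],-0.1],[[-4.8,-11.2,0],[0,0,-21],-0.1],[[-6.4,-15,0],[0,0,-28],-0.1],[[-7.6,-18.6,0],[0,0,-35],-0.1]]}}

```text
clock: 19.58
position: [537.4, -155.2, 141.2]
eef_rot: [0.893, 0.45, 0.001, 0.004]
ft_force: [1.3, -0.3, -0.4]
width: 38.5
```

Call:
{"fn": "servo_tool", "kwargs": {"targets": [[[0,0,0],[0,0,-7],-0.1],[[0,0,0],[0,0,-14],-0.1],[[0,0,0],[0,0,-21],-0.1],[[0,0,0],[0,0,-28],-0.1],[[0,0,0],[0,0,-35],-0.1]]}}

```text
clock: 20.0
position: [537.0, -155.3, 140.8]
eef_rot: [0.988, 0.157, -0.0, 0.004]
ft_force: [0.5, 0.5, -0.1]
width: 38.3
```

```bash
python3 - <<'E'
from h import *
s=st(); ang(s);print(R.from_quat(s['eef_rot']).as_matrix()[:,2])
E
```

```text
t 20.0 pos [ 537.  -155.3  140.8] q [ 0.988  0.157 -0.     0.004] F [ 0.5  0.5 -0.1] w 38.3 j [-0.4   0.46  1.78 -0.01  0.9   0.86]
open ang -71.91500981117959
[ 3.49562052e-04 -7.30546053e-03 -9.99973254e-01]
```

Call:
{"fn": "servo_tool", "kwargs": {"targets": [[[-0.1,-0.9,0],[0.4,0,-7],-0.1],[[-0.25,-1.8,0],[0.4,0,-14],-0.1],[[-0.25,-1.8,-1],[0.4,0,-19.5],-0.1],[[-0.25,-1.8,-2],[0.4,0,-19.5],-0.1],[[-0.25,-1.8,-3],[0.4,0,-19.5],-0.1]]}}

```text
clock: 20.42
position: [534.1, -173.1, 109.8]
eef_rot: [1.0, -0.011, -0.001, -0.0]
ft_force: [1.5, -0.7, 0.1]
width: 38.4
```

```bash
python3 - <<'E'
from h import *
s=st(); ang(s);print(R.from_quat(s['eef_rot']).as_matrix()[:,2])
p,d=save('wrist','w22.png')
C=cloud('wrist',d,np.ones(d.shape,bool)); pc=p.reshape(-1,3)[(d>0).ravel()].astype(int)
m=(pc[:,0]>120)&(pc[:,1]<60)&(pc[:,2]<60)&(C[:,0]<575)&(C[:,0]>500)&(C[:,2]<125)&(C[:,2]>60)
Q=C[m]; print(len(Q))
for x in range(520,575,8):
    k=(Q[:,0]>=x)&(Q[:,0]<x+8)
    if k.sum(): print(x,k.sum(),np.round(Q[k].mean(0),1),np.round(Q[k][:,2].max(),1))
E
```

```text
t 20.42 pos [ 534.1 -173.1  109.8] q [ 1.    -0.011 -0.001 -0.   ] F [ 1.5 -0.7  0.1] w 38.4 j [-0.43  0.5   1.8  -0.    0.84  1.16]
open ang -91.24221521897297
[-1.54344559e-03  1.36415040e-04 -9.99998800e-01]
899
520 124 [ 525.3 -173.3  104.6] 106.9
528 170 [ 531.9 -173.7  103.9] 106.1
536 171 [ 540.2 -173.7  103.9] 106.5
544 164 [ 548.  -174.1  104. ] 105.7
552 174 [ 556.  -174.3  104. ] 106.6
560 96 [ 562.2 -174.6  104.1] 105.9
```

View pics/w22.png

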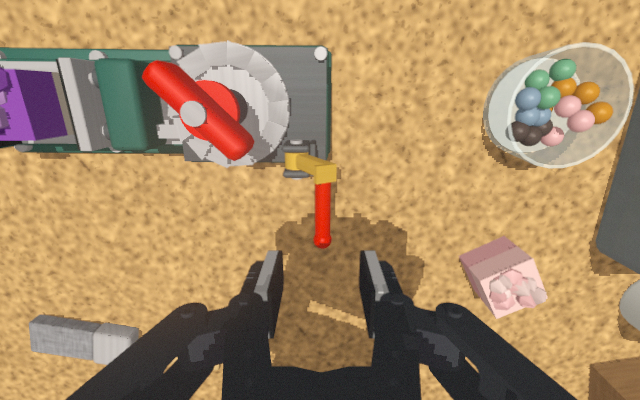

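Call:
{"fn": "servo_tool", "kwargs": {"targets": [[[0,-0.05,-3],[0,0,0],-0.1],[[0,-0.05,-6],[0,0,0],-0.1],[[0,-0.05,-6.8],[0,0,0],-0.1],[[0,-0.05,-6.8],[0,0,0],-0.5],[[0,-0.05,-6.8],[0,0,0],-1]], "force": 30}}

```text
clock: 20.88
position: [533.5, -173.1, 40.2]
eef_rot: [1.0, -0.01, -0.002, -0.001]
ft_force: [-0.0, -0.3, -0.3]
width: 15.3
```

Call:
{"fn": "servo_tool", "kwargs": {"targets": [[[0,0,0],[0,0,0],-1],[[0,0,0],[0,0,0],-1],[[0,0,0],[0,0,0],-1],[[0,0,0],[0,0,0],-1],[[0,0,0],[0,0,0],-1]]}}

```text
clock: 21.3
position: [533.9, -173.2, 40.9]
eef_rot: [1.0, -0.01, -0.002, -0.0]
ft_force: [0.4, 0.9, 0.3]
width: 9.2
```

Call:
{"fn": "servo_tool", "kwargs": {"targets": [[[0.02,0.66,0.36],[0,0,0],-1],[[0.03,1.38,0.55],[0,0,0],-1],[[0.05,2.13,0.55],[0,0,0],-1],[[0.07,2.86,0.37],[0,0,0],-1],[[0.09,3.52,0.02],[0,0,0],-1]]}}

```text
clock: 21.72
position: [535.5, -138.5, 42.3]
eef_rot: [1.0, -0.01, -0.0, 0.0]
ft_force: [-0.7, -2.8, 1.6]
width: 9.8
```

```bash
python3 - <<'E'
from h import *
s=st(); ang(s)
p,d=save('wrist','w23.png')
E
```

```text
t 21.72 pos [ 535.5 -138.5   42.3] q [ 1.   -0.01 -0.    0.  ] F [-0.7 -2.8  1.6] w 9.8 j [-0.37  0.59  1.88 -0.    0.68  1.22]
open ang -91.12294653808527
```

View pics/w23.png

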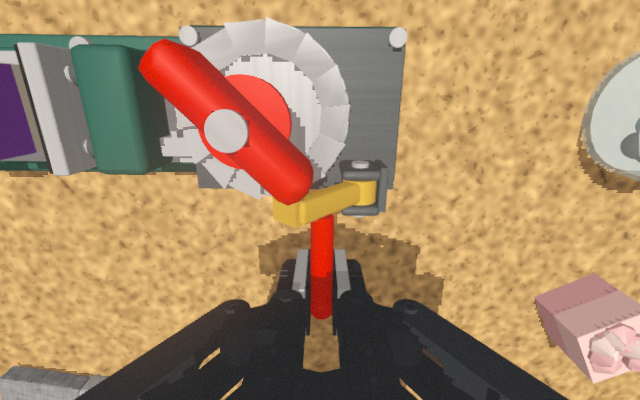

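Call:
{"fn": "servo_tool", "kwargs": {"targets": [[[0,0.55,-0.55],[0,0,0],-1],[[0,0.9,-1.05],[0,0,0],-1],[[0,1.15,-1.5],[0,0,0],-1],[[0,1.18,-1.7],[0,0,0],-1],[[0,1.2,-1.8],[0,0,0],-1]]}}

```text
clock: 22.18
position: [536.1, -126.2, 24.1]
eef_rot: [1.0, -0.009, 0.0, 0.001]
ft_force: [-4.3, -7.2, 21.3]
width: 9.6
```

Call:
{"fn": "servo_tool", "kwargs": {"targets": [[[0,0,0],[0,0,0],-0.5],[[0,0,0],[0,0,0],-0.1],[[0,0,0],[0,0,0],-0.1],[[0,0,2],[0,0,0],-0.1],[[0,0,5],[0,0,0],-0.1]]}}

```text
clock: 22.6
position: [534.6, -125.5, 72.3]
eef_rot: [1.0, -0.009, -0.002, -0.0]
ft_force: [-0.3, -0.7, 0.1]
width: 38.3
```

Call:
{"fn": "servo_tool", "kwargs": {"targets": [[[0,0,3],[0,0,3],-0.1],[[1,0,4.5],[0,0,10],-0.1],[[3,0.3,4.5],[0,0,17],-0.1],[[5,0.8,4.5],[0,0,24],-0.1],[[7.5,1.3,4.5],[0,0,31],-0.1]]}}

```text
clock: 23.02
position: [609.9, -112.1, 117.7]
eef_rot: [0.965, 0.261, -0.002, 0.0]
ft_force: [-0.7, -0.1, -0.2]
width: 38.6
```

```bash
python3 -c "
from h import *
bar('w24.png')"
```

```text
t 23.02 pos [ 609.9 -112.1  117.7] q [ 0.965  0.261 -0.002  0.   ] F [-0.7 -0.1 -0.2] w 38.6 j [-0.29  0.57  1.65 -0.    0.93  0.76]
open ang -59.758743422718
bar [ 613.7 -111.9] [59.  14.1] len dir 44.004295349121094 q~ 3.13453636859713
```

View pics/w24.png

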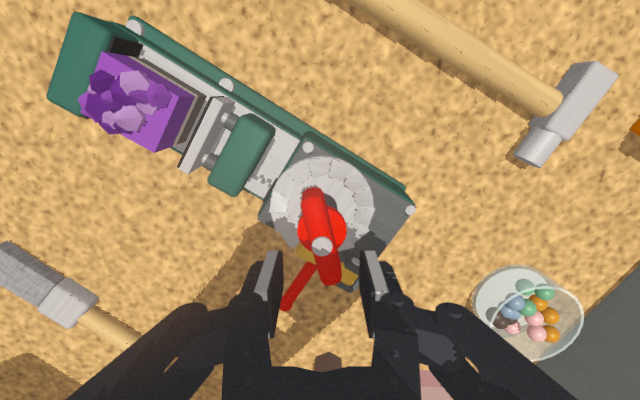

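Call:
{"fn": "servo_tool", "kwargs": {"targets": [[[0,-0.1,0],[0,0,7],-0.1],[[0,-0.1,-1],[0,0,13.7],-0.1],[[0,-0.1,-3],[0,0,13.7],-0.1],[[0,-0.1,-4.2],[0,0,13.7],-0.3],[[0,-0.1,-4.2],[0,0,13.7],-0.6]], "force": 40}}

```text
clock: 23.48
position: [613.2, -111.9, 73.7]
eef_rot: [0.926, 0.378, -0.002, -0.0]
ft_force: [-0.5, 0.2, 1.3]
width: 19.2
```

Call:
{"fn": "servo_tool", "kwargs": {"targets": [[[0,0,0],[0,0,0],-1],[[0,0,0],[0,0,0],-1],[[0,0,0],[0,0,0],-1],[[0,0,0],[0,0,0],-1],[[0,0,0],[0,0,0],-1]]}}

```text
clock: 23.9
position: [611.7, -110.4, 73.9]
eef_rot: [0.926, 0.377, -0.003, -0.002]
ft_force: [-7.9, 8.7, 9.5]
width: 13.4
```

```bash
python3 -c "
from h import *
bar('w25.png')"
```

```text
t 23.9 pos [ 611.7 -110.4   73.9] q [ 0.926  0.377 -0.003 -0.002] F [-7.9  8.7  9.5] w 13.4 j [-0.28  0.62  1.68 -0.    0.85  0.51]
open ang -45.67903668759258
bar [ 609.8 -112.7] [59.3 14.2] len dir 44.18097686767578 q~ 3.1314526943709273
```

View pics/w25.png

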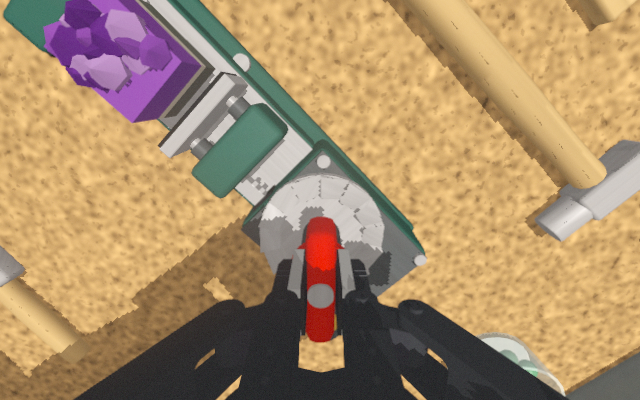

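Call:
{"fn": "servo_tool", "kwargs": {"targets": [[[-0.2,-0.2,0],[0,0,-3],-1],[[-0.2,-0.2,0],[0,0,-9],-1],[[-0.2,-0.2,0],[0,0,-16],-1],[[-0.2,-0.2,0],[0,0,-23],-1],[[-0.2,-0.2,0],[0,0,-30],-1]]}}

```text
clock: 24.37
position: [612.6, -112.0, 74.0]
eef_rot: [0.993, 0.121, 0.0, -0.002]
ft_force: [15.4, 0.7, -5.8]
width: 13.0
```

```bash
python3 -c "
from h import *
bar('w26.png');print(env.observe()['torque'])"
```

```text
t 24.37 pos [ 612.6 -112.    74. ] q [ 0.993  0.121  0.    -0.002] F [15.4  0.7 -5.8] w 13.0 j [-0.29  0.62  1.68  0.01  0.84  1.04]
open ang -76.08673052289878
bar [ 609.4 -113.4] [60.3 14.6] len dir 13.184422492980957 q~ 0.530851971393011
[ 0.6164592  -2.47906301 -0.05896715]
```

View pics/w26.png

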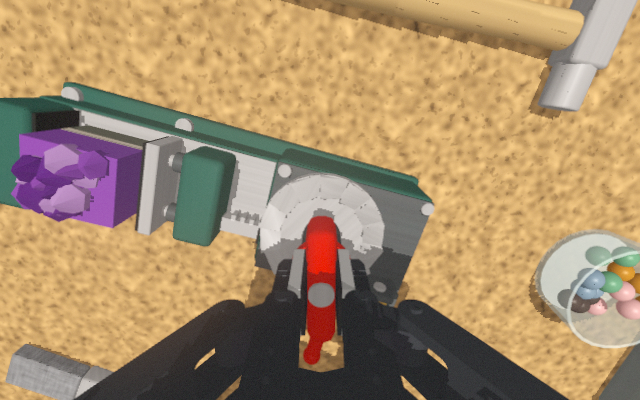

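Call:
{"fn": "servo_tool", "kwargs": {"targets": [[[0,0,0],[0,0,-5],-1],[[0,0,0],[0,0,-11],-1],[[0,0,0],[0,0,-17],-1],[[0,0,0],[0,0,-22],-1],[[0,0,0],[0,0,-26],-1]]}}

```text
clock: 24.83
position: [613.0, -113.8, 74.0]
eef_rot: [0.994, -0.113, 0.001, -0.001]
ft_force: [1.5, -12.1, -1.0]
width: 12.9
```

```bash
python3 -c "
from h import *
bar('w27.png');print(env.observe()['torque'])
a,_=env.camera('side'); b,_=env.camera('scene')
cv2.imwrite('pics/s27.png',cv2.hconcat([cv2.resize(a[190:290,290:390],(400,400)),cv2.resize(b[180:280,230:330],(400,400))])[:,:,::-1])
"
```

```text
t 24.83 pos [ 613.  -113.8   74. ] q [ 0.994 -0.113  0.001 -0.001] F [  1.5 -12.1  -1. ] w 12.9 j [-0.29  0.62  1.68  0.    0.84  1.5 ]
open ang -102.96937732493141
bar [ 609.8 -113.5] [14.2 59.6] len dir 166.26300811767578 q~ 1.0007192915358187
[-1.84800305 -0.04551521  0.02030908]
```

View pics/w27.png

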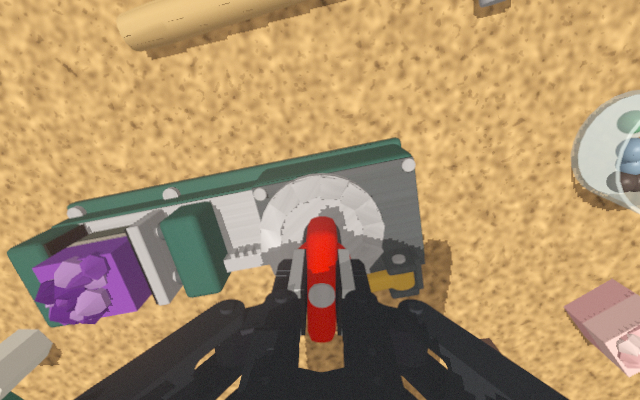

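View pics/s27.png

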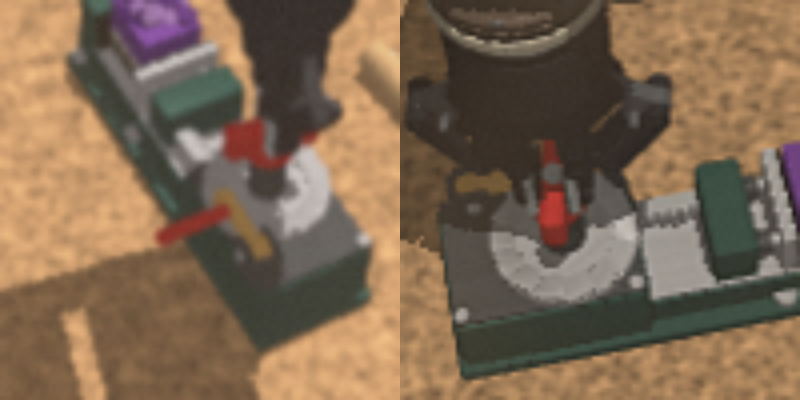

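Call:
{"fn": "servo_tool", "kwargs": {"targets": [[[0,0,0],[0,0,-5],-1],[[0,0,0],[0,0,-10],-1],[[0,0,0],[0,0,-15],-1],[[0,0,0],[0,0,-19],-1],[[0,0,0],[0,0,-22],-1]]}}

```text
clock: 25.4
position: [612.4, -115.4, 74.0]
eef_rot: [0.954, -0.301, 0.001, 0.0]
ft_force: [-4.3, -12.3, 3.4]
width: 12.9
```

```bash
python3 -c "
from h import *
bar('w28.png');print(env.observe()['torque'])
"
```

```text
t 25.4 pos [ 612.4 -115.4   74. ] q [ 0.954 -0.301  0.001  0.   ] F [ -4.3 -12.3   3.4] w 12.9 j [-0.29  0.62  1.68 -0.    0.84  1.89]
open ang -125.03626139695093
bar [ 610.  -113.9] [14.3 59.7] len dir 144.17136001586914 q~ 1.3862912881043
[-1.69976816  0.7574311   0.13837541]
```

View pics/w28.png

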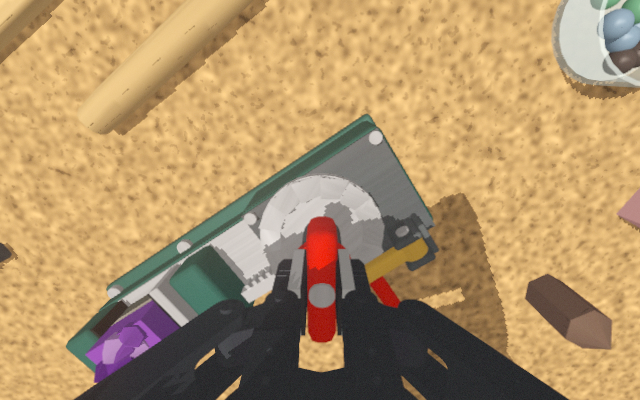

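Call:
{"fn": "servo_tool", "kwargs": {"targets": [[[-0.1,0.1,0],[0,0,3],-1],[[-0.1,0.1,0],[0,0,5],-0.8],[[-0.1,0.1,0],[0,0,5],-0.3],[[-0.1,0.1,0],[0,0,5],0],[[-0.1,0.1,0],[0,0,5],0]]}}

```text
clock: 25.87
position: [611.1, -114.2, 73.8]
eef_rot: [0.965, -0.261, 0.001, 0.0]
ft_force: [0.1, -0.4, 0.6]
width: 42.5
```

Call:
{"fn": "servo_tool", "kwargs": {"targets": [[[0,0,2],[0,0,0],0],[[0,0,5],[0,0,0],0],[[0,0,9],[0,0,0],0],[[-2,0,11],[0,0,0],0],[[-4,0,12],[0,0,0],0]]}}

```text
clock: 26.28
position: [571.7, -114.3, 196.7]
eef_rot: [0.965, -0.262, 0.003, 0.0]
ft_force: [-0.2, 0.5, -0.2]
width: 42.7
```

```bash
python3 -c "
from h import *
bar('w29.png')
for n in ['pawl_pin','knob_grip','jaw_pad','amethyst_center']: print(n,[(round(a['conf'],2),np.round(a['position'],1)) for a in env.mark_of('wrist',n)[:2]])
a,_=env.camera('side'); b,_=env.camera('scene')
cv2.imwrite('pics/s29.png',cv2.hconcat([cv2.resize(a[170:290,280:400],(400,400)),cv2.resize(b[180:300,240:360],(400,400))])[:,:,::-1])
"
```

```text
t 26.28 pos [ 571.7 -114.3  196.7] q [ 0.965 -0.262  0.003  0.   ] F [-0.2  0.5 -0.2] w 42.7 j [-0.31  0.42  1.66 -0.    1.05  1.79]
open ang -120.32899468242132
bar [ 606.1 -112.9] [14.1 59.9] len dir 151.23654174804688 q~ 1.2629806046260423
pawl_pin [(0.57, array([ 541.7, -128.8,   84.6])), (0.56, array([ 7.459e+02,  2.225e+02, -3.000e-01]))]
knob_grip [(0.79, array([ 610.2, -113.9,  119.6]))]
jaw_pad [(0.66, array([613.8,  19.6,  -2.4]))]
amethyst_center [(0.92, array([610.7,  39.5,  62.3]))]
```

View pics/w29.png

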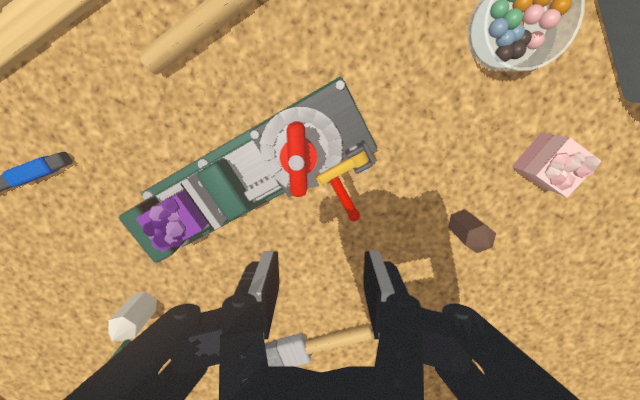

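View pics/s29.png

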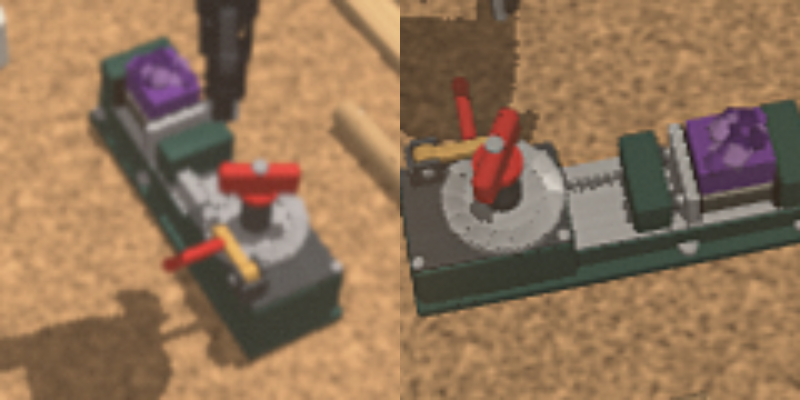

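```bash
python3 -c "
from h import *
s=st(); print(np.abs(s['qvel']).max()); print(env.sign_off())"
```

```text
t 26.63 pos [ 571.4 -114.1  192.8] q [ 0.965 -0.261 -0.     0.   ] F [-0.6  0.6 -0.1] w 43.3 j [-0.31  0.43  1.66 -0.    1.05  1.79]
0.004786150089315213
the job is handed in; nothing more can be done
None
```

The amethyst block is clamped in the vice and the job is handed in at about 26.6 s of the 72 s. I flipped the pawl over, wound the knob back to fully open, and stood the block on the bed square to the jaws. I then flipped the pawl back onto the wheel and clicked the jaw up to the third click before letting go.

**Last checks:**
- **Knob:** it measured about 1.26 rad after release, having sprung back from 1.39, so the pawl is holding the third click.
- **Pawl:** the pin was found at (542, -129, 85) mm, the same place as at the start, so the pawl is on the wheel.
- **Stone:** it is upright between the jaws. It was square to the jaws to within about 1° when I set it down. In the final picture the pad is against it.
- **Other items:** the ones in view in the last pictures looked untouched. I did not re-measure their positions.
- **Arm:** the gripper is clear and at rest.

**What disagreed or could not be checked:**
- **Finger length:** the fingertips sit about 42 mm behind the reported tool point when shut, and about 50 to 55 mm when open. Because of this my first close missed the pawl pin and shut on air above it. I corrected for it from the depth pictures.
- **First knob grip:** it landed on the collar, so I opened, raised the hand and gripped the bar instead.
- **Pad force:** I could not measure it directly. By the given spring figures it should be about 6 N.
- **Stone position:** the trained network's last reading was y = 39.5 mm in the world frame, about 38 mm in the vice's frame. That is about 3 mm off the 35 mm expected for a block against the fixed jaw, which is within its 4 mm error.

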